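Put the keyed cover back on the dead-parts jar under the shelf

ROBOT

A 6-joint arm with a two-finger parallel gripper is mounted at the origin on a cart in front of the work surface, level with it; the furniture and walls round the work are solid. World frame = base frame: x ahead of the robot, y to its left, z up, the work surface at z = 0. Lengths are in m, angles in rad, forces in N, time in s.
With the tool pointing down it reaches from about 0.4 to 0.825 m from the base axis. Payload 7 kg.
Tool frame: the origin (TCP) lies at the very end of the fingers, on their centre line; the grasp point (between the pads) lies 19 mm behind it; z points along the fingers, y is the line along which they close (so a half turn about z gives the same grasp; the last joint's range is limited). The gripper opens to 85 mm and grips with 20 to 120 N. Pads are 22 mm wide; open, the fingers measure 114 mm over their backs; the gripper's body (76 mm by 85 mm) begins 54 mm behind the grasp point. The pads swing forward as they close: fully open they stand 13 mm farther back than shut.
Start: joints at [-0.981, 0.359, 0.012, 0, -1.224, -0.288], TCP at [0.201, -0.644, 0.231] pointing down, gripper open.
Joint ranges: [-3.07, 3.07], [-1.43, 2.12], [-1.02, 1.25], [-3.03, 1.67], [-3.05, -0], [-3.03, 3.03]. Speed limits (rad/s): [2.39, 2.39, 3.01, 3.14, 3.14, 3.14].

INTERFACE

Orientations are given as a unit quaternion [w, x, y, z].
In Python, from rig import env gives the robot as it stands.
- The arm moves only by the tool carry_out, never from a script. Its argument "steps" is a list of rows, each an object with "translation": the shift along the tool's x, y, z in cm, a list of three; "turn": the turn about the tool's z in degrees. In form: [{"translation": [x, y, z], "turn": turn}, ...]. A call has 1 to 12 rows; each row shifts and turns the commanded pose from where the row before left it, along the tool's axes as they then stand; what a row does not reach is not made up. A row lasts 1/12 s, in which the tool goes at most 41.7 mm and 7.16 degrees, less where a joint would pass 70% of its speed; a pose out of reach is approached as far as the arm can. A call is refused whole if a number of a shift passes 4.17 or a number of a turn 7.16, either way. A call with a gripper value outside its range is refused whole. "claw" is the closure, from 0 (fully open) to 1 (shut), set as the call begins (left out, the last holds). The fingers move at their own pace and stop on an object; "grip_force" is the grip in N (left out, the last holds). Time passes only in rows, so rows that do not move let the fingers close. It gives the time, the measured TCP pose, the force, the opening and the grip force at its end, in the units of the state.
- env.get_state(): the state, without advancing time (a new reading comes with each control period).
- env.read_camera(name): name is "scene" or "top" or "wrist"; returns a dict with "image" (384x512x3 uint8, blue, green, red), "depth" (384x512 float32, m along the optical axis (not along the pixel's ray), 0 where there is no reading), "fx", "fy", "cx", "cy" (pixels), "camera_from_world" (4x4, takes a point from world to camera coordinates). Camera axes: x right, y up, looking along -z (the intrinsics and any distortion apply to the point x, -y, -z); pixel columns grow to the right and rows downward; lengths in m; the calibration is good to about 2 mm. The wrist camera is an equidistant fisheye: a pixel r from the principal point sees the ray r / f radians off the axis. A picture is of the moment at which its call begins.
- env.sign_off(): hands the job in; it is judged then, once.
The state is a dict: "time": time; "joint_positions": joint angles; "qd": joint speeds; "effort": joint torques, N m; "tcp_pos": TCP position; "orientation": TCP orientation; "ft_force": force on the tool from outside, world axes, zero at the start; "moment": the same for the moment, N m; "opening": opening from 0.0 (shut) to 1.0 (fully open); "grasp_force": force on a finger pad.
Only numpy, scipy, OpenCV 4.12 (cv2) and the standard library are available. Lean on these libraries where they do the work, as an engineer would, in place of code of your own. Each camera call takes 0.05 s, during which the arm holds its last target. There are 200 camera calls.

TASK

Pick the aluminium cover up by its blue fin and put it back on the clear jar of dead parts that stands under the little shelf. The cover has two lugs beneath, in line with the fin, that must drop into the two notches of the jar's black collar: feel for the notches by turning the cover, without pressing hard, until it drops fully home, level and flat on the collar. Let go, and do not bump the shelf stand or push the orange case, the multimeter, the amber tape or the small white jar about.

Things in the scene. Friction and masses are not known exactly. Their poses are not given: they have to be found in the camera images.
- cover: loose aluminium cover, 92 mm across, 13 mm high, about 0.12 kg, standing on its skirt. Origin: centre of the skirt's lower edge, z up. On top a blue upright fin, 40 mm long (cover's x), 10 mm thick (y), 13 to 47 mm above the origin. Disc 9 to 13 mm above the origin; skirt of inner radius 43 mm below it. A half turn makes no difference.
- cover_seat (a point): centre of the underside of the disc, 9 mm above the cover's origin; it lies on the collar's top when home. Two lugs at the cover's +x and -x, in line with the fin (marked red on top), each 9 mm wide, reach from the skirt in to 34 mm radius and 5 mm below this underside (the skirt: 9 mm below).
- cover_grip (a point): point on the cover's axis in the fin, 38 mm above the cover's origin (25 mm above the disc): where to grip the fin; axes as the cover's
- jar: clear open jar, 68 mm across, 71 mm tall, fixed on the stand; origin: centre of its underside, 8 mm above the worktop; axes as the stand's. Round its mouth is a tight black clamp collar, radius 34 to 40 mm, with two notches across from each other in its top, 15 mm wide and 7 mm deep.
- mouth (a point): centre of the collar's top face, 74 mm above the jar's origin (82 mm above the worktop). The line of the notches is NOT measured: it lies within 0.36 rad (21 degrees) either side of the jar's x axis and must be seen or felt for. With its lugs beside the notches the cover sits 5 mm too high; with its skirt on the collar, 9 mm.
- stand: fixed stand carrying the jar. Origin: on the worktop under the jar's axis; x points back, the open front (-x) faces the robot. Base 120 mm wide, 8 thick, x -60 to 155 mm; post 18 x 60 mm at x = 138. A 90 mm wide, 12 mm thick shelf with a solder spool on it hangs over the jar from x = -8 mm back: to hold the fin there the tool must lean out of the front, 25 to 45 degrees.
- shelf_edge (a point): middle of the lower front edge of the shelf board (its underside), 228 mm above the worktop
- orange_case: orange parts case, 75 x 119 x 34 mm, a bystander; origin: centre of its underside
- multimeter: yellow and black multimeter, 134 x 68 x 43 mm, a bystander; origin: centre of its underside
- kapton: roll of amber tape lying flat, 58 mm across and 12 mm high, a bystander; origin: centre of its underside
- paste_jar: small white closed jar, 41 mm across and 22 mm high, a bystander; origin: centre of its underside

How it is judged:
On the way:
1. the cover is lifted off the worktop (height (world z) of cover above 0.05 m), for 0.1 s.
At the end, for the whole second after the job is handed in: the cover lies still on the jar's collar, lugs down in the notches: the underside of its disc within 2 mm of the collar's top, centred within 5 mm, level within 0.03 rad, and let go (horizontal distance between cover_seat and mouth below 0.005 m and z of cover_seat in the frame of mouth between -0.003 and 0.002 m and angle between cover's own z axis and vertical below 0.03 rad and linear speed of cover below 0.01 m/s); the robot touches nothing.
It fails at once if the cover is pressed on the jar or its collar with more than 40 N (contact force between cover and jar above 40 N).
It fails at once if the arm, gripper or fingers bump the shelf stand or jar with more than 10 N (contact force between any of the arm, the fingers and stand above 10 N).
It fails at once if the orange case, multimeter, amber tape or small white jar is moved by more than 20 mm (distance of any of orange_case, multimeter, kapton, paste_jar from where it was at the start of the episode above 0.02 m).
It also fails if it takes over 64 s, if anything falls off the work surface, if the arm or the gripper's body presses on something with over 40 N, if the wrist force passes 120 N, or if a joint passes its speed limit or range.

## Working session

There is one attempt and no reset: what is moved stays moved. The work goes in short steps, Python scripts to look and compute and a tool call to move; the robot and the scene stay as the last step left them, time stands still between calls to the robot, and variables do not carry over. Pictures are saved under pics/ and viewed, at most 10 in all, crops included, and the job is handed in when it is done.

Besides the shell and the picture viewer there is one more tool, called after "Emit:" as name(argument=value, ...) on one line, values as JSON. carry_out: Moves the arm, as the interface text tells. Its arguments: {"type":"object","properties":{"steps":{"type":"array","items":{"type":"object","properties":{"translation":{"type":"array","items":{"type":"number"}},"turn":{"type":"number"}}}},"claw":{"type":"number"},"grip_force":{"type":"number"}},"required":["steps"]}

```bash
ls; mkdir -p pics
cat > h.py <<'E'
import numpy as np, cv2
from rig import env
def world(c,u,v,d=None):
    d=c["depth"][v,u] if d is None else d
    p=np.stack([(u-c["cx"])/c["fx"]*d,-(v-c["cy"])/c["fy"]*d,-d,np.ones_like(d)],-1)
    return (p@np.linalg.inv(c["camera_from_world"]).T)[...,:3]
def cloud(c):
    v,u=np.mgrid[0:384,0:512]; return world(c,u,v)
E
python3 - <<'E'
from h import *
a=env.read_camera("scene");b=env.read_camera("top")
np.savez("s.npz",**a);np.savez("t.npz",**b)
cv2.imwrite("pics/a.png",a["image"]);cv2.imwrite("pics/b.png",b["image"])
print(env.get_state())
for c in(a,b): print(np.linalg.inv(c["camera_from_world"]).round(3),c["fx"])
E
```

```text
pics
{'time': 0.1, 'joint_positions': array([-9.80910532e-01,  3.59313445e-01,  1.11623600e-02, -2.79789161e-04,
       -1.22411073e+00, -2.88064009e-01]), 'qd': array([ 0.0019684 , -0.00181087,  0.00203259, -0.00040893,  0.00160201,
       -0.00164909]), 'effort': array([-4.32429544e-03, -5.84765196e+01,  2.94109601e+01,  6.95469886e+00,
       -3.19774670e-03, -2.04166753e-05]), 'tcp_pos': array([ 0.20046713, -0.64409961,  0.2304689 ]), 'orientation': array([-1.92359561e-04, -1.50291604e-01,  9.88641431e-01,  7.19175557e-04]), 'ft_force': array([ 0.47389989, -0.22506754,  0.67645982]), 'moment': array([-0.00717949,  0.00547835, -0.0087098 ]), 'grasp_force': 0.0, 'opening': 0.9978281807469234}
[[ 0.91  -0.247  0.333  0.961]
 [ 0.414  0.507 -0.757 -0.827]
 [ 0.018  0.826  0.563  0.769]
 [ 0.     0.     0.     1.   ]] 459.1936003633157
[[ 0.036  0.976 -0.215  0.363]
 [-0.999  0.036 -0.005  0.012]
 [ 0.002  0.215  0.977  1.105]
 [ 0.     0.     0.     1.   ]] 450.6680842810315
```

View pics/a.png

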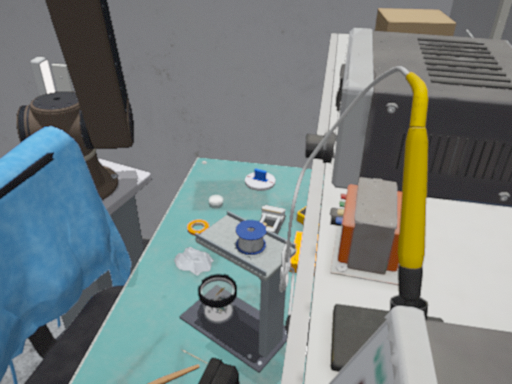

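View pics/b.png

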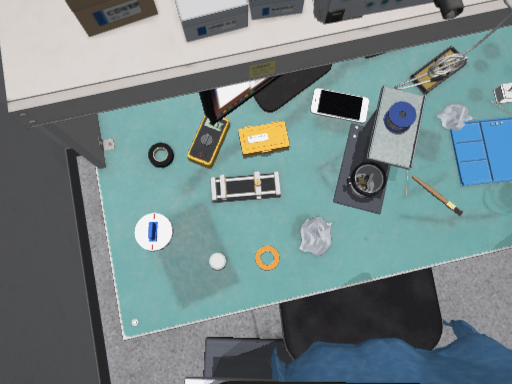

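The scene view shows the stand at the front with the jar under the shelf, and the cover at the far end. In the top view the cover is at (153,232), with red marks near (154,218) and (152,246). The jar is at (367,181) under the shelf's front edge, the kapton at (267,258) and the paste jar at (218,261).

Run:
```python
from h import *
for n in "ts":
    c=dict(np.load(n+".npz")); P=cloud(c); hsv=cv2.cvtColor(c["image"],cv2.COLOR_BGR2HSV); ok=c["depth"]>0
    H,S,V=[hsv[...,i].astype(int) for i in range(3)]
    roi=np.zeros_like(ok)
    if n=="t": roi[205:260,128:178]=1
    else: roi[160:195,240:280]=1
    blue=roi&ok&(abs(H-112)<15)&(S>120)
    red=roi&ok&((H<8)|(H>170))&(S>80)
    white=roi&ok&(S<50)&(V>150)
    for k,m in(("blue",blue),("red",red),("white",white)):
        q=P[m]; print(n,k,m.sum(),q.mean(0).round(4),np.median(q,0).round(4),np.percentile(q[:,2],[5,95]).round(4))
        if k=="red": print(q.round(3).tolist())
    top=P[blue]; top=top[top[:,2]>.04]
    if len(top):
        r=cv2.minAreaRect((top[:,:2]*1000).astype(np.float32)); print("fin top",r)
    d=P[white];d=d[(d[:,2]>.008)&(d[:,2]<.02)]; print("disc",cv2.minEnclosingCircle((d[:,:2]*1000).astype(np.float32)))
    # stand
    for lab,z0,z1 in(("shelf",.232,.25),("collar",.075,.09),("base",.004,.014)):
        m=ok&(P[...,2]>z0)&(P[...,2]<z1)&(P[...,1]<-.1)&(P[...,1]>-.5)&(P[...,0]>.3)&(P[...,0]<.8)
        if lab!="shelf": m&=V<90
        l,lb,st,_=cv2.connectedComponentsWithStats(m.astype(np.uint8))
        for i in np.argsort(-st[1:,4])[:2]+1:
            q=P[lb==i]
            r=cv2.minAreaRect((q[:,:2]*1000).astype(np.float32)); print(lab,st[i],q.mean(0).round(3),r, cv2.minEnclosingCircle((q[:,:2]*1000).astype(np.float32)))
c=dict(np.load("t.npz"))
im=cv2.resize(c["image"][75:225,310:440],None,fx=4,fy=4,interpolation=cv2.INTER_CUBIC); cv2.imwrite("pics/c.png",im)
```

```text
t blue 151 [0.4828 0.2531 0.032 ] [0.4823 0.2521 0.0338] [0.014  0.0482]
t red 9 [0.4891 0.2565 0.0117] [0.5168 0.2565 0.0117] [0.0093 0.0144]
[[0.527, 0.257, 0.013], [0.524, 0.257, 0.014], [0.522, 0.257, 0.01], [0.52, 0.257, 0.012], [0.517, 0.256, 0.015], [0.452, 0.257, 0.009], [0.449, 0.256, 0.011], [0.447, 0.256, 0.009], [0.444, 0.255, 0.013]]
t white 1058 [0.4832 0.2523 0.0117] [0.4823 0.2484 0.0125] [0.0019 0.0161]
fin top ((483.57550048828125, 255.43067932128906), (38.406593322753906, 8.813389778137207), 1.5212106704711914)
disc ((483.9371032714844, 255.95582580566406), 46.278968811035156)
shelf [ 366   86   60   84 2691] [ 0.68  -0.265  0.241] ((690.1796875, -267.96044921875), (90.14747619628906, 162.50559997558594), 77.56028747558594) ((690.178466796875, -268.8172607421875), 90.54158020019531)
shelf [401  79  12   7  29] [ 0.787 -0.293  0.241] ((788.1982421875, -293.1070251464844), (4.8558526039123535, 17.97730827331543), 9.226770401000977) ((787.340087890625, -293.2464294433594), 9.118695259094238)
collar [349 162  38  34 304] [ 0.619 -0.253  0.081] ((619.6739501953125, -252
[... 359 characters left out ...]
 41  48 528] [ 0.7   -0.26   0.008] ((692.0900268554688, -279.7411804199219), (96.28120422363281, 127.56615447998047), 78.12347412109375) ((693.107421875, -269.938232421875), 71.18161010742188)
base [342 184  42  19 241] [ 0.594 -0.249  0.009] ((596.2152099609375, -252.88473510742188), (101.86170959472656, 42.404518127441406), 82.90843963623047) ((612.7839965820312, -254.94601440429688), 51.1298713684082)
s blue 121 [0.4843 0.2527 0.0323] [0.4838 0.2525 0.033 ] [0.0159 0.0477]<stdin>:12: RuntimeWarning: Mean of empty slice.
  ret = um.true_divide(
  return _methods._mean(a, axis=axis, dtype=dtype,
Traceback (most recent call last):
IndexError: index -1 is out of bounds for axis 0 with size 0
```

Run:
```python
from h import *
t=np.load("t.npz")["image"];s=np.load("s.npz")["image"]
a=cv2.resize(t[150:210,335:400],(390,360),interpolation=cv2.INTER_CUBIC)
b=cv2.resize(s[260:320,185:250],(390,360),interpolation=cv2.INTER_CUBIC)
cv2.imwrite("pics/c.png",cv2.convertScaleAbs(np.hstack([a,b]),alpha=1.8,beta=20))
```

```text
(no output)
```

View pics/c.png

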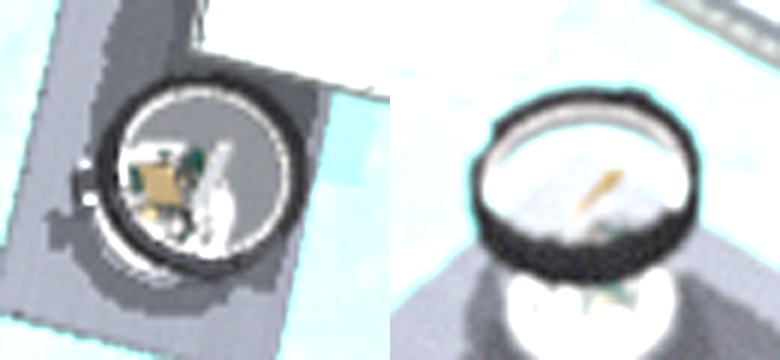

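Emit:
carry_out(steps=[{"translation":[0,0,0],"turn":7},{"translation":[0,0,-3],"turn":0}])

```text
time: 0.27
tcp_pos: [0.1998, -0.6414, 0.2546]
orientation: [-0.002, -0.086, 0.996, 0.005]
ft_force: [-1.3, 0.2, -1.4]
opening: 1.0
grasp_force: 0.0
```

The crops show the whole collar ring, at about (200,170) in the left panel and (585,180) in the right, but no clear notch. I'll go closer with the wrist camera.

```bash
cat >> h.py <<'E'
from scipy.spatial.transform import Rotation as Ro
def R(q=None):
    q=env.get_state()["orientation"] if q is None else q
    return Ro.from_quat([q[1],q[2],q[3],q[0]])
def info():
    s=env.get_state();r=R().as_matrix();z=r[:,2]
    print("t",round(s["time"],2),"tcp",s["tcp_pos"].round(4),"lean",round(np.degrees(np.arccos(-z[2])),2),"az",round(np.degrees(np.arctan2(z[1],z[0])),1),
     "y-yaw",round(np.degrees(np.arctan2(r[1,1],r[0,1])),2),"x-yaw",round(np.degrees(np.arctan2(r[1,0],r[0,0])),2),"q",s["joint_positions"].round(3),"f",s["ft_force"].round(1),"op",round(s["opening"],3),"gf",round(s["grasp_force"],1))
def go(t):
    s=env.get_state();d=R().inv().apply(np.array(t)-s["tcp_pos"])*100
    print("cm",d.round(2),"rows>=",abs(d).max()/4.17, np.linalg.norm(d)/4.17)
E
python3 -c "
from h import *
info();go([.45,-.22,.42])"
```

```text
t 0.27 tcp [ 0.1998 -0.6414  0.2546] lean 0.65 az 110.5 y-yaw 99.84 x-yaw -170.16 q [-0.981  0.348  0.05  -0.003 -1.284 -0.417] f [-1.3  0.2 -1.4] op 1.0 gf 0.0
cm [-31.82  37.43 -16.19] rows>= 8.976097342344778 12.404768229796256
```

Emit:
carry_out(steps=[{"translation":[-2.4,2.8,-1.8]},{"translation":[-2.4,2.8,-1.8]},{"translation":[-2.4,2.8,-1.8]},{"translation":[-2.5,3,-1.4]},{"translation":[-2.5,3,-1.4]},{"translation":[-2.5,3,-1.2]},{"translation":[-2.7,3.1,-1]},{"translation":[-2.7,3.1,-1]},{"translation":[-2.7,3.1,-1]},{"translation":[-2.7,3.1,-1]},{"translation":[-2.7,3.1,-1]},{"translation":[-2.7,3.1,-1]}])

```text
validation failed for argument at $.st...
```

Run:
```python
from h import *
info()
c=env.read_camera("wrist");np.savez("w.npz",**c);cv2.imwrite("pics/w1.png",c["image"]);print(np.linalg.inv(c["camera_from_world"]).round(3),c["fx"])
info()
```

```text
t 0.27 tcp [ 0.1998 -0.6414  0.2546] lean 0.65 az 110.5 y-yaw 99.84 x-yaw -170.16 q [-0.981  0.348  0.05  -0.003 -1.284 -0.417] f [-1.3  0.2 -1.4] op 1.0 gf 0.0
[[-0.171 -0.948 -0.268  0.131]
 [ 0.985 -0.161 -0.058 -0.655]
 [ 0.011 -0.274  0.962  0.396]
 [ 0.     0.     0.     1.   ]] 297.3186396354542
t 0.32 tcp [ 0.2004 -0.6452  0.2652] lean 0.11 az -113.4 y-yaw 100.22 x-yaw -169.78 q [-0.981  0.341  0.063  0.002 -1.291 -0.412] f [ 0.2 -2.9  9. ] op 1.005 gf 0.0
```

View pics/w1.png

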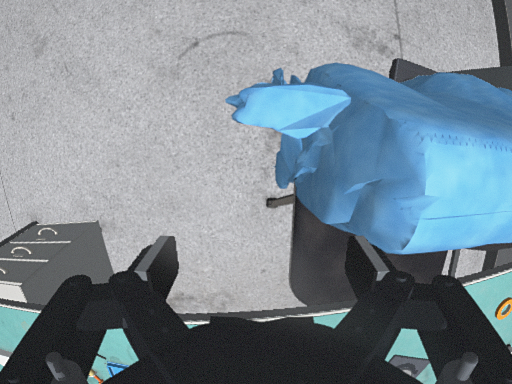

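The wrist view shows only floor and a chair, with the fingers at the bottom. Every row needs a turn, so I'm resending the move.

Emit:
carry_out(steps=[{"translation":[-2.4,2.8,-1.8],"turn":0},{"translation":[-2.4,2.8,-1.8],"turn":0},{"translation":[-2.4,2.8,-1.8],"turn":0},{"translation":[-2.5,3,-1.4],"turn":0},{"translation":[-2.5,3,-1.4],"turn":0},{"translation":[-2.5,3,-1.2],"turn":0},{"translation":[-2.7,3.1,-1],"turn":0},{"translation":[-2.7,3.1,-1],"turn":0},{"translation":[-2.7,3.1,-1],"turn":0},{"translation":[-2.7,3.1,-1],"turn":0},{"translation":[-2.7,3.1,-1],"turn":0},{"translation":[-2.7,3.1,-1],"turn":0}])

```text
time: 1.32
tcp_pos: [0.4388, -0.2364, 0.4152]
orientation: [0.0, -0.09, 0.996, -0.0]
ft_force: [0.6, -0.8, -0.7]
opening: 0.999
grasp_force: 0.0
```

Run:
```python
from h import *
info()
c=env.read_camera("wrist")
T=c["camera_from_world"]; st=env.get_state()
for n,p in(("mouth",[.6193,-.2521,.082]),("tcp",st["tcp_pos"])):
    q=T@[*p,1]; x=np.array([q[0],-q[1],-q[2]]); th=np.arctan2(np.hypot(x[0],x[1]),x[2]); ph=np.arctan2(x[1],x[0]); print(n,c["cx"]+c["fx"]*th*np.cos(ph),c["cy"]+c["fy"]*th*np.sin(ph),np.degrees(th))
M=np.eye(4);M[:3,:3]=R().as_matrix();M[:3,3]=st["tcp_pos"]
print((np.linalg.inv(M)@np.linalg.inv(T)).round(3))
info()
```

```text
t 1.32 tcp [ 0.4388 -0.2364  0.4152] lean 0.05 az -4.2 y-yaw 100.32 x-yaw -169.68 q [-0.099 -0.006 -0.032 -0.    -1.544 -1.292] f [ 0.6 -0.8 -0.7] op 0.999 gf 0.0
mouth 234.3424294628024 247.38563661024426 12.35152356320944
tcp 266.82249919739314 251.45575396234406 12.031555178807372
[[-0.003  0.962  0.273  0.074]
 [ 1.     0.003  0.    -0.003]
 [-0.     0.273 -0.962 -0.14 ]
 [ 0.     0.     0.     1.   ]]
t 1.37 tcp [ 0.4424 -0.2323  0.4167] lean 0.23 az 5.9 y-yaw 100.48 x-yaw -169.52 q [-9.000e-02 -6.000e-03 -2.800e-02 -1.000e-03 -1.545e+00 -1.298e+00] f [2.  0.3 2.6] op 1.0 gf 0.0
```

```bash
cat >> h.py <<'E'
def fcloud(c):
    v,u=np.mgrid[0:384,0:512].astype(float); x=(u-c["cx"])/c["fx"];y=(v-c["cy"])/c["fy"];th=np.hypot(x,y)+1e-9
    d=c["depth"]; k=np.tan(np.minimum(th,1.5))/th
    p=np.stack([x*k*d,-y*k*d,-d,np.ones_like(d)],-1)
    return (p@np.linalg.inv(c["camera_from_world"]).T)[...,:3]
def prof(c,m=(.6193,-.2521)):
    P=fcloud(c);ok=(c["depth"]>0)
    d=P[...,:2]-m;r=np.hypot(*np.moveaxis(d,-1,0));a=(np.degrees(np.arctan2(d[...,1],d[...,0]))+12.4)%360
    s=ok&(r>.035)&(r<.0395)&(P[...,2]>.06)&(P[...,2]<.1)
    for k in range(0,360,6):
        q=P[s&(a>=k)&(a<k+6)][:,2]
        if len(q):print(k,len(q),"%.1f"%(1e3*np.median(q)),end="; ")
    q=P[ok&(abs(P[...,2]-.082)<.004)&(r<.06)];print("\ncollar",q.mean(0),cv2.minAreaRect((q[:,:2]*1000).astype(np.float32)))
E
python3 - <<'E'
from h import *
info()
c=env.read_camera("wrist");prof(c)
cv2.imwrite("pics/w2.png",cv2.resize(c["image"][200:300,170:300],None,fx=6,fy=6,interpolation=cv2.INTER_CUBIC))
E
```

```text
t 1.37 tcp [ 0.4424 -0.2323  0.4167] lean 0.23 az 5.9 y-yaw 100.48 x-yaw -169.52 q [-9.000e-02 -6.000e-03 -2.800e-02 -1.000e-03 -1.545e+00 -1.298e+00] f [2.  0.3 2.6] op 1.0 gf 0.0
0 4 81.1; 6 2 77.7; 12 4 73.9; 18 4 74.4; 24 3 74.6; 30 4 80.7; 36 2 80.7; 42 4 80.9; 48 4 80.1; 54 3 81.1; 60 4 80.8; 66 3 80.4; 72 5 81.0; 78 4 81.3; 84 4 81.2; 90 5 81.4; 96 4 81.9; 102 6 80.4; 108 6 81.0; 114 6 80.6; 120 3 80.9; 126 6 80.9; 132 4 79.8; 138 5 81.4; 144 5 80.3; 150 6 80.0; 156 4 80.7; 162 4 81.1; 168 4 80.8; 174 4 80.5; 180 3 80.6; 186 7 75.1; 192 6 74.5; 198 5 75.0; 204 6 74.8; 210 3 80.2; 216 4 80.9; 222 3 80.5; 228 5 79.7; 234 4 80.3; 240 5 80.6; 246 5 81.1; 252 6 81.3; 258 4 82.1; 264 4 81.5; 270 5 80.8; 276 6 81.3; 282 4 80.4; 288 7 80.7; 294 5 80.7; 300 4 80.6; 306 6 81.1; 312 4 80.9; 318 4 80.3; 324 4 80.0; 330 5 81.1; 336 2 81.2; 342 6 80.6; 348 4 81.4; 354 3 81.2; 
collar [ 0.6178417  -0.25294281  0.0807208 ] ((617.0911865234375, -252.0532684326172), (78.76008605957031, 78.553466796875), 4.163639068603516)
```

View pics/w2.png

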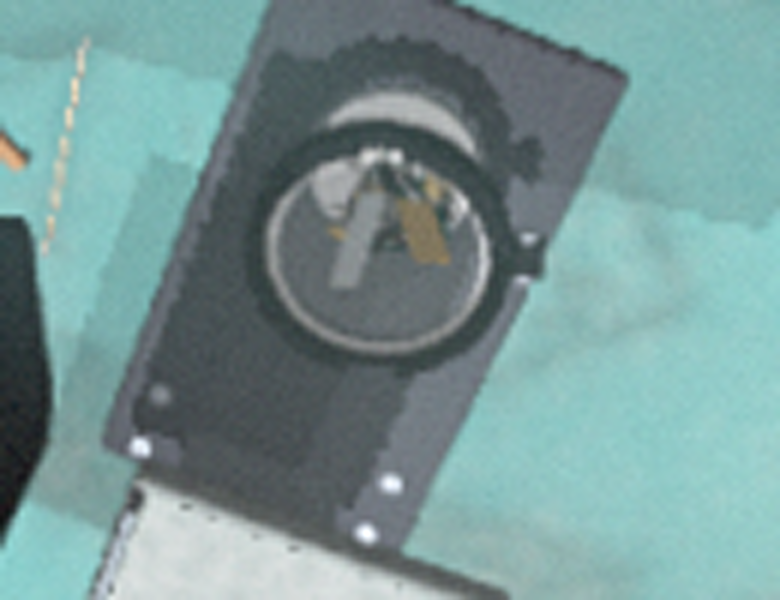

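The depth profile shows the notches at 10–30° and 186–210° from the stand's x axis, so the notch line lies at about +6° in world yaw. The crop shows the round collar with its clamp lug at (530,255). Next I test how the arm behaves at its reach limit, because rows can't tilt the tool directly.

Run:
```python
from h import *
P=np.vstack([cloud(dict(np.load(n)))[dict(np.load(n))["depth"]>0] for n in("s.npz","t.npz")])
for x in np.arange(.6,1.2,.05):
    print("%.2f"%x,end=": ")
    for y in np.arange(-.45,.5,.1):
        q=P[(abs(P[:,0]-x)<.025)&(abs(P[:,1]-y)<.05)]
        print("%.2f"%q[:,2].max() if len(q) else "--",end=" ")
    print()
go([.48,-.144,.46])
```

```text
0.60: 0.02 0.24 0.25 0.01 0.05 0.06 0.05 0.01 0.43 0.44 
0.65: 0.02 0.25 0.28 0.01 0.04 0.05 0.43 0.43 0.44 0.44 
0.70: 0.02 0.28 0.28 0.01 0.04 0.44 0.44 0.44 0.44 0.44 
0.75: 0.02 0.25 0.28 0.44 0.44 0.50 0.50 0.53 0.53 0.44 
0.80: 0.45 0.50 0.58 0.58 0.58 0.50 0.53 0.53 0.53 0.44 
0.85: 0.49 0.59 0.58 0.58 0.58 0.43 0.53 0.53 0.53 -- 
0.90: 0.65 0.62 0.58 0.58 0.58 -- -- 0.53 0.53 -- 
0.95: 0.65 0.58 0.58 0.58 0.58 -- -- 0.53 -- 0.54 
1.00: 0.43 0.58 0.58 0.58 0.58 -- -- 0.58 0.56 0.55 
1.05: 0.43 0.43 0.55 -- -- -- -- 0.55 -- -- 
1.10: -- -- -- -- -- -- -- -- -- -- 
1.15: -- -- -- -- -- -- -- -- -- -- 
cm [-5.5   8.17 -4.41] rows>= 1.9596145666113873 2.588074406118286
```

Emit:
carry_out(steps=[{"translation":[-2,2.7,-3],"turn":0},{"translation":[-2,2.7,-3],"turn":0},{"translation":[-2,2.7,-3],"turn":0},{"translation":[0,0,-4],"turn":0},{"translation":[0,0,-4],"turn":0},{"translation":[0,0,-4],"turn":0},{"translation":[0,0,-4],"turn":0},{"translation":[0,0,-4],"turn":0}])

```text
time: 2.08
tcp_pos: [0.4784, -0.155, 0.6998]
orientation: [0.001, -0.09, 0.996, -0.0]
ft_force: [1.2, -0.5, 1.1]
opening: 1.002
grasp_force: 0.0
```

```bash
python3 -c "
from h import *
info()"
```

```text
t 2.08 tcp [ 0.4784 -0.155   0.6998] lean 0.07 az -2.5 y-yaw 100.31 x-yaw -169.69 q [ 0.078  0.159  0.808  0.    -2.219 -1.469] f [ 1.2 -0.5  1.1] op 1.002 gf 0.0
```

Emit:
carry_out(steps=[{"translation":[-4,-0.3,-1],"turn":0},{"translation":[-4,-0.3,-1],"turn":0},{"translation":[-4,-0.3,0],"turn":0},{"translation":[-4,-0.3,0],"turn":0},{"translation":[-4,-0.3,0],"turn":0},{"translation":[-4,-0.3,0],"turn":0},{"translation":[-4,-0.3,0],"turn":0}])

```text
time: 2.67
tcp_pos: [0.6998, -0.1163, 0.6465]
orientation: [0.027, -0.09, 0.996, -0.014]
ft_force: [-0.3, 0.9, 0.7]
opening: 1.003
grasp_force: 0.0
```

```bash
python3 -c "
from h import *
info()"
```

```text
t 2.67 tcp [ 0.6998 -0.1163  0.6465] lean 3.44 az -22.7 y-yaw 100.24 x-yaw -169.66 q [ 0.125  0.545  1.25   0.038 -2.223 -1.493] f [-0.3  0.9  0.7] op 1.003 gf 0.0
```

Emit:
carry_out(steps=[{"translation":[0,0,-4],"turn":0},{"translation":[0,0,-4],"turn":0},{"translation":[0,0,-4],"turn":0}])

```text
time: 2.92
tcp_pos: [0.6465, -0.1059, 0.7056]
orientation: [0.049, -0.09, 0.994, -0.026]
ft_force: [-1.0, -0.9, 1.9]
opening: 1.0
grasp_force: 0.0
```

```bash
python3 -c "
from h import *
info()"
```

```text
t 2.92 tcp [ 0.6465 -0.1059  0.7056] lean 6.37 az -22.3 y-yaw 100.13 x-yaw -169.55 q [ 0.169  0.462  1.25   0.076 -2.263 -1.509] f [-1.  -0.9  1.9] op 1.0 gf 0.0
```

Emit:
carry_out(steps=[{"translation":[-2.5,1.5,-3],"turn":0},{"translation":[-2.5,1.5,-3],"turn":0},{"translation":[-2.5,1.5,-3],"turn":0}])

```text
time: 3.17
tcp_pos: [0.6506, -0.04, 0.7296]
orientation: [0.081, -0.089, 0.992, -0.037]
ft_force: [0.3, 0.2, 0.2]
opening: 1.0
grasp_force: 0.0
```

```bash
python3 -c "
from h import *
info()"
```

```text
t 3.17 tcp [ 0.6506 -0.04    0.7296] lean 10.24 az -19.2 y-yaw 99.88 x-yaw -169.33 q [ 0.298  0.439  1.25   0.134 -2.233 -1.599] f [0.3 0.2 0.2] op 1.0 gf 0.0
```

Emit:
carry_out(steps=[{"translation":[0,4,0],"turn":0},{"translation":[0,4,0],"turn":0},{"translation":[0,4,0],"turn":0},{"translation":[0,4,0],"turn":0},{"translation":[0,4,0],"turn":0},{"translation":[0,4,0],"turn":0},{"translation":[0,4,0],"turn":0},{"translation":[0,4,0],"turn":0}])

```text
time: 3.83
tcp_pos: [0.5953, 0.2752, 0.7012]
orientation: [0.081, -0.09, 0.992, -0.037]
ft_force: [0.1, 0.0, 0.4]
opening: 0.998
grasp_force: 0.0
```

```bash
python3 -c "
from h import *
info()"
```

```text
t 3.83 tcp [0.5953 0.2752 0.7012] lean 10.17 az -19.2 y-yaw 99.94 x-yaw -169.28 q [ 0.822  0.414  1.09   0.196 -2.165 -2.095] f [0.1 0.  0.4] op 0.998 gf 0.0
```

Emit:
carry_out(steps=[{"translation":[-2.2,1.4,-3],"turn":0},{"translation":[-2.2,1.4,-3],"turn":0},{"translation":[-2.2,1.4,-3],"turn":0}])

```text
time: 4.08
tcp_pos: [0.5973, 0.3112, 0.7232]
orientation: [0.109, -0.092, 0.989, -0.035]
ft_force: [0.7, -0.8, -0.3]
opening: 1.003
grasp_force: 0.0
```

```bash
python3 -c "
from h import *
info()"
```

```text
t 4.08 tcp [0.5973 0.3112 0.7232] lean 13.17 az -12.3 y-yaw 100.06 x-yaw -168.85 q [ 0.879  0.485  1.248  0.255 -2.211 -2.099] f [ 0.7 -0.8 -0.3] op 1.003 gf 0.0
```

Emit:
carry_out(steps=[{"translation":[-2.4,2,-2.3],"turn":0},{"translation":[-2.4,2,-2.3],"turn":0},{"translation":[-2.4,2,-2.3],"turn":0},{"translation":[-2.4,2,-2.3],"turn":0},{"translation":[-2.4,2,-2.3],"turn":0},{"translation":[-2.4,2,-2.3],"turn":0},{"translation":[-2.4,2,-2.3],"turn":0},{"translation":[-2.4,2,-2.3],"turn":0}])

```text
time: 4.75
tcp_pos: [0.5874, 0.4251, 0.7527]
orientation: [0.203, -0.095, 0.975, -0.01]
ft_force: [0.5, -0.0, -0.3]
opening: 1.0
grasp_force: 0.0
```

```bash
python3 -c "
from h import *
info()"
```

```text
t 4.75 tcp [0.5874 0.4251 0.7527] lean 23.44 az 2.9 y-yaw 100.49 x-yaw -168.1 q [ 1.057  0.502  1.251  0.391 -2.059 -2.203] f [ 0.5 -0.  -0.3] op 1.0 gf 0.0
```

Emit:
carry_out(steps=[{"translation":[-2.8,0.3,-2.3],"turn":0},{"translation":[-2.8,0.3,-2.3],"turn":0},{"translation":[-2.8,0.3,-2.3],"turn":0},{"translation":[-2.8,0.3,-2.3],"turn":0},{"translation":[-2.8,0.3,-2.3],"turn":0},{"translation":[-2.8,0.3,-2.3],"turn":0}])

```text
time: 5.25
tcp_pos: [0.6027, 0.4063, 0.8103]
orientation: [0.271, -0.098, 0.957, 0.011]
ft_force: [0.5, 0.3, 0.6]
opening: 1.002
grasp_force: 0.0
```

```bash
python3 -c "
from h import *
info()"
```

```text
t 5.25 tcp [0.6027 0.4063 0.8103] lean 31.51 az 8.1 y-yaw 101.14 x-yaw -167.72 q [ 1.059  0.459  1.251  0.466 -1.964 -2.157] f [0.5 0.3 0.6] op 1.002 gf 0.0
```

Run:
```python
from h import *
r=R()
for t in (0,2,3,4,5,6):
    m=(r*Ro.from_rotvec([0,0,np.radians(t)])).as_matrix();print(t,np.degrees(np.arctan2(m[1,1],m[0,1])).round(2),np.degrees(np.arcsin(m[2,1])).round(2), m.round(3)[:,2])
# approach pose: grip point = cover_grip, TCP 19mm ahead along z
r=(r*Ro.from_rotvec([0,0,np.radians(4)]));z=r.as_matrix()[:,2];g=np.array([.4836,.2557,.038])
s=env.get_state()
for back in (.12,.0):
    tgt=g+.019*z-back*z; print(back,tgt.round(4),(r.inv().apply(tgt-s["tcp_pos"])*100).round(2))
```

```text
0 101.14 -1.86 [ 0.517  0.074 -0.853]
2 99.43 -0.81 [ 0.517  0.074 -0.853]
3 98.58 -0.29 [ 0.517  0.074 -0.853]
4 97.73 0.23 [ 0.517  0.074 -0.853]
5 96.88 0.75 [ 0.517  0.074 -0.853]
6 96.02 1.28 [ 0.517  0.074 -0.853]
0.12 [0.4313 0.2483 0.1241] [ 52.12 -13.64  48.47]
0.0 [0.4934 0.2571 0.0218] [ 52.12 -13.64  60.47]
```

Emit:
carry_out(steps=[{"translation":[0,-4,0],"turn":4},{"translation":[0,-4,0],"turn":0},{"translation":[0,-4,0],"turn":0},{"translation":[0,-4,0],"turn":0},{"translation":[0,-4,0],"turn":0},{"translation":[0,-4,0],"turn":0},{"translation":[0,-4,0],"turn":0},{"translation":[-3.5,0,-1.5],"turn":0},{"translation":[-3.5,0,-1.5],"turn":0},{"translation":[-3.5,0,-1.5],"turn":0}])

```text
time: 6.08
tcp_pos: [0.6783, 0.1333, 0.8481]
orientation: [0.285, -0.063, 0.956, 0.016]
ft_force: [-0.0, 0.3, 1.4]
opening: 1.003
grasp_force: 0.0
```

```bash
python3 -c "
from h import *
info()"
```

```text
t 6.08 tcp [0.6783 0.1333 0.8481] lean 33.15 az 7.0 y-yaw 97.43 x-yaw -172.37 q [ 0.612  0.349  1.252  0.279 -1.937 -1.879] f [-0.   0.3  1.4] op 1.003 gf 0.0
```

Lean is 33° at azimuth 7°. A few more pushes should bring it to about 38°.

Emit:
carry_out(steps=[{"translation":[-3.5,-0.5,-1.5],"turn":0},{"translation":[-3.5,-0.5,-1.5],"turn":0},{"translation":[-3.5,-0.5,-1.5],"turn":0},{"translation":[-3.5,-0.5,-1.5],"turn":0}])

```text
time: 6.42
tcp_pos: [0.706, 0.1188, 0.8797]
orientation: [0.34, -0.061, 0.938, 0.017]
ft_force: [-0.0, 0.1, -0.7]
opening: 1.001
grasp_force: 0.0
```

```bash
cat >> h.py <<'E'
def turns():
    r=R()
    for t in range(-4,5):
        m=(r*Ro.from_rotvec([0,0,np.radians(t)])).as_matrix();print(t,np.degrees(np.arctan2(m[1,1],m[0,1])).round(2),np.degrees(np.arcsin(m[2,1])).round(2))
def body(place=(.6193,-.2521,.111)):
    # gripper body box corners vs shelf edge in stand frame, for the present orientation
    m=R().as_matrix();sx=Ro.from_euler("z",-12.44,degrees=True).as_matrix()
    worst=9
    for hx in(-.038,.038):
        for hy in(-.0425,.0425):
            for t in np.linspace(.054,.25,100):
                p=sx.T@(m@[hx,hy,-t]); z=p[2]+place[2]
                if abs(p[1])<.045+.01 and .22<z<.30: worst=min(worst,-.008-p[0])
    print("clear to shelf front %.4f"%worst)
E
python3 -c "
from h import *
info();turns();body()"
```

```text
t 6.42 tcp [0.706  0.1188 0.8797] lean 39.75 az 6.6 y-yaw 97.22 x-yaw -172.32 q [ 0.586  0.342  1.251  0.305 -1.83  -1.849] f [-0.   0.1 -0.7] op 1.001 gf 0.0
-4 100.3 -3.1
-3 99.53 -2.46
-2 98.76 -1.82
-1 97.99 -1.18
0 97.22 -0.54
1 96.46 0.1
2 95.69 0.74
3 94.92 1.37
4 94.15 2.01
clear to shelf front 0.0176
```

```bash
cat >> h.py <<'E'
def togrip(g,back=0,turn=0):
    r=R()*Ro.from_rotvec([0,0,np.radians(turn)]);z=r.as_matrix()[:,2];t=np.array(g)+(.019-back)*z
    d=r.inv().apply(t-env.get_state()["tcp_pos"])*100
    print("tcp target",t.round(4),"cm",d.round(2),"rows",(np.linalg.norm(d)/4.17).round(1))
E
python3 -c "
from h import *
togrip([.4836,.2557,.038],.12,1)"
```

```text
tcp target [0.4194 0.2483 0.1157] cm [69.64 15.97 41.48] rows 19.8
```

Emit:
carry_out(steps=[{"translation":[3.2,0.7,1.9],"turn":1},{"translation":[3.2,0.7,1.9],"turn":0},{"translation":[3.2,0.7,1.9],"turn":0},{"translation":[3.2,0.7,1.9],"turn":0},{"translation":[3.2,0.7,1.9],"turn":0},{"translation":[3.2,0.7,1.9],"turn":0},{"translation":[3.2,0.7,1.9],"turn":0},{"translation":[3.2,0.7,1.9],"turn":0},{"translation":[3.2,0.7,1.9],"turn":0},{"translation":[3.2,0.7,1.9],"turn":0}])

```text
time: 7.25
tcp_pos: [0.5914, 0.167, 0.577]
orientation: [0.34, -0.056, 0.939, 0.018]
ft_force: [0.2, 0.6, 0.8]
opening: 1.0
grasp_force: 0.0
```

```bash
python3 -c "
from h import *
info();togrip([.4836,.2557,.038],.12,0)"
```

```text
t 7.25 tcp [0.5914 0.167  0.577 ] lean 39.76 az 6.5 y-yaw 96.79 x-yaw -173.02 q [ 0.831 -0.209 -0.246  0.511 -1.036 -2.434] f [0.2 0.6 0.8] op 1.0 gf 0.0
tcp target [0.4194 0.2484 0.1156] cm [41.86 10.29 25.13] rows 12.0
```

Emit:
carry_out(steps=[{"translation":[3.4,0.8,2],"turn":0},{"translation":[3.4,0.8,2],"turn":0},{"translation":[3.4,0.8,2],"turn":0},{"translation":[3.4,0.8,2],"turn":0},{"translation":[3.4,0.8,2],"turn":0},{"translation":[3.4,0.8,2],"turn":0},{"translation":[3.4,0.8,2],"turn":0},{"translation":[3.4,0.8,2],"turn":0},{"translation":[3.4,0.8,2],"turn":0},{"translation":[3.4,0.8,2],"turn":0},{"translation":[0,0,0],"turn":0}])

```text
time: 8.17
tcp_pos: [0.4715, 0.1935, 0.2583]
orientation: [0.29, -0.086, 0.953, 0.029]
ft_force: [0.1, 1.2, 0.8]
opening: 1.0
grasp_force: 0.0
```

Run:
```python
from h import *
info();togrip([.4836,.2557,.038],.12,0)
c=env.read_camera("wrist");P=fcloud(c);hsv=cv2.cvtColor(c["image"],cv2.COLOR_BGR2HSV)
m=(c["depth"]>0)&(abs(hsv[...,0].astype(int)-112)<15)&(hsv[...,1]>120)&(np.hypot(P[...,0]-.484,P[...,1]-.256)<.05)
q=P[m];print(m.sum(),q.mean(0).round(4));t=q[q[:,2]>.042];print(len(t),cv2.minAreaRect((t[:,:2]*1000).astype(np.float32)),np.percentile(t[:,2],[5,50,95]).round(4))
```

```text
t 8.17 tcp [0.4715 0.1935 0.2583] lean 33.84 az 10.9 y-yaw 100.38 x-yaw -169.88 q [ 0.94  -0.261 -1.016  0.861 -0.523 -3.03 ] f [0.1 1.2 0.8] op 1.0 gf 0.0
tcp target [0.4284 0.245  0.1219] cm [10.37  5.75  9.52] rows 3.6
652 [0.4779 0.2538 0.0314]
251 ((481.7248840332031, 255.96385192871094), (37.9111328125, 9.413212776184082), 0.7112126350402832) [0.0432 0.0454 0.0469]
```

The arm hit joint limits (q3 and q6) because the cover lies too close for a leaned tool. I'll fit the kinematics from the logged states to choose a workable plan.

```bash
cat > kin.py <<'E'
import numpy as np
from scipy.optimize import least_squares
from scipy.spatial.transform import Rotation as Ro
D=[([-.9809,.3593,.0112,-.0003,-1.2241,-.2881],[.20047,-.6441,.23047],[-.0002,-.1503,.98864,.0007]),
([-.981,.348,.050,-.003,-1.284,-.417],[.1998,-.6414,.2546],[-.002,-.086,.996,.005]),
([-.099,-.006,-.032,0,-1.544,-1.292],[.4388,-.2364,.4152],[0,-.09,.996,0]),
([.078,.159,.808,0,-2.219,-1.469],[.4784,-.155,.6998],[.001,-.09,.996,0]),
([.125,.545,1.25,.038,-2.223,-1.493],[.6998,-.1163,.6465],[.027,-.09,.996,-.014]),
([.298,.439,1.25,.134,-2.233,-1.599],[.6506,-.04,.7296],[.081,-.089,.992,-.037]),
([.822,.414,1.09,.196,-2.165,-2.095],[.5953,.2752,.7012],[.081,-.09,.992,-.037]),
([.879,.485,1.248,.255,-2.211,-2.099],[.5973,.3112,.7232],[.109,-.092,.989,-.035]),
([1.057,.502,1.251,.391,-2.059,-2.203],[.5874,.4251,.7527],[.203,-.095,.975,-.01]),
([1.059,.459,1.251,.466,-1.964,-2.157],[.6027,.4063,.8103],[.271,-.098,.957,.011]),
([.612,.349,1.252,.279,-1.937,-1.879],[.6783,.1333,.8481],[.285,-.063,.956,.016]),
([.586,.342,1.251,.305,-1.83,-1.849],[.706,.1188,.8797],[.34,-.061,.938,.017]),
([.831,-.209,-.246,.511,-1.036,-2.434],[.5914,.167,.577],[.34,-.056,.939,.018]),
([.94,-.261,-1.016,.861,-.523,-3.03],[.4715,.1935,.2583],[.29,-.086,.953,.029])]
def fk(p,q):
    s0,d,h,L1,e,L2,L6,o2,o3,o5,o6,wy,wx,s4,s6,o1=p
    E=lambda a,t:Ro.from_euler(a,t)
    r=E("z",q[0]+o1);x=r.apply([s0,d,h]);r=r*E("y",q[1]+o2);x=x+r.apply([0,0,L1]);r=r*E("y",-(q[2]+o3));x=x+r.apply([L2,0,e])
    r=r*E("x",s4*q[3]);r=r*E("y",-(q[4]+o5));x=x+r.apply([0,wy,wx]);r=r*E("x",s6*q[5]+o6);x=x+r.apply([L6,0,0])
    return x,r*E("y",np.pi/2)   # tool z = link x
def res(p,D=D):
    o=[]
    for q,t,w in D:
        x,r=fk(p,q);Q=Ro.from_quat([w[1],w[2],w[3],w[0]]);o+=list((x-t)*1000)+list((Q.inv()*r).as_rotvec()*200)
    return o
def fit():
    best=None
    for s4 in(1,-1):
        for s6 in(1,-1):
            for o6 in(0,1.57,3.14,-1.57):
                f=lambda p:res([*p[:13],s4,s6,p[13]])
                s=least_squares(f,[0,-.19,.3,.4,0,.4,.25,0,0,0,o6,0,0,0],loss="soft_l1")
                if best is None or s.cost<best[0]:best=(s.cost,np.array([*s.x[:13],s4,s6,s.x[13]]))
    return best
if __name__=="__main__":
    c,p=fit();np.save("p.npy",p);print(c,p.round(4));print(np.array(res(p)).reshape(-1,6).round(1))
E
python3 kin.py
```

```text
1.0828468176131856 [ 0.0000e+00 -1.0000e-04  1.9910e-01  6.0150e-01  0.0000e+00  4.6350e-01
  3.7350e-01  3.0000e-04  5.0000e-04 -3.0000e-04 -1.5714e+00 -1.9160e-01
 -0.0000e+00 -1.0000e+00 -1.0000e+00 -2.0000e-04]
[[ 0.  -0.1  0.1 -0.  -0.  -0.1]
 [-0.1  0.1 -0.1 -0.2 -0.2  0. ]
 [ 0.2  0.1 -0.   0.  -0.1  0. ]
 [-0.   0.  -0.1 -0.   0.2  0. ]
 [-0.1 -0.3  0.1  0.1  0.1  0.2]
 [-0.3 -0.3  0.1 -0.  -0.1 -0.2]
 [-0.1  0.4  0.1 -0.3  0.  -0.1]
 [ 0.   0.5 -0.4 -0.1 -0.1 -0. ]
 [ 0.2 -0.5  0.1 -0.1 -0.  -0. ]
 [ 0.   0.3  0.   0.1 -0.1 -0. ]
 [-0.1  0.1  0.2 -0.1  0.  -0. ]
 [ 0.   0.1 -0.1  0.   0.2  0. ]
 [ 0.  -0.3 -0.  -0.   0.1 -0.1]
 [ 0.   0.1  0.  -0.1  0.2  0.2]]
```

```bash
cat >> kin.py <<'E'
LO=np.array([-3.07,-1.43,-1.02,-3.03,-3.05,-3.03]);HI=np.array([3.07,2.12,1.25,1.67,0,3.03])
def ori(lean,az,flip):
    a,l=np.radians(az),np.radians(lean);z=np.array([np.sin(l)*np.cos(a),np.sin(l)*np.sin(a),-np.cos(l)]);y=np.array([-np.sin(a),np.cos(a),0])*(-1 if flip else 1)
    return Ro.from_matrix(np.c_[np.cross(y,z),y,z])
def ik(p,x,r,n=12,seed=0):
    g=np.random.default_rng(seed);best=None
    for i in range(n):
        q0=g.uniform(np.maximum(LO,[-1,-.8,-1,-2,-2.5,-3]),np.minimum(HI,[1.2,1.5,1.2,1.6,-.1,3]))
        def f(q):
            X,Rr=fk(p,q);return np.r_[(X-x)*10,(r.inv()*Rr).as_rotvec()*3]
        s=least_squares(f,q0,bounds=(LO+.02,HI-.02),max_nfev=60)
        if best is None or s.cost<best.cost:best=s
        if best.cost<1e-8:break
    return best.cost,best.x
E
cat > map.py <<'E'
from kin import *
p=np.load("p.npy")
def test(g,lean,az,flip):
    r=ori(lean,az,flip);z=r.as_matrix()[:,2];c,q=ik(p,np.array(g)+.019*z,r);return c<1e-6,q
for lean in(26,33,40):
  for flip in(0,1):
    out=[]
    for n,g in(("place",[.6193,-.2521,.111]),("above",[.6193,-.2521,.125]),("A",[.59,-.117,.038]),("cover",[.4836,.2557,.038]),("B",[.6,.2,.038])):
        o,q=test(g,lean,6.3,flip);out.append((n,bool(o),q.round(2).tolist() if o else ""))
    print(lean,flip,out)
E
python3 map.py
```

```text
26 0 [('place', True, [-0.18, 0.31, -0.39, -0.29, -0.45, -1.05]), ('above', True, [-0.17, 0.3, -0.38, -0.27, -0.47, -1.07]), ('A', False, ''), ('cover', False, ''), ('B', False, '')]
26 1 [('place', True, [-0.18, 0.31, -0.39, -0.29, -0.45, 2.09]), ('above', True, [-0.17, 0.3, -0.38, -0.27, -0.47, 2.07]), ('A', False, ''), ('cover', False, ''), ('B', False, '')]
33 0 [('place', True, [-0.23, 0.3, -0.38, -0.51, -0.38, -0.8]), ('above', True, [-0.23, 0.28, -0.38, -0.48, -0.4, -0.84]), ('A', True, [0.08, 0.33, -0.63, -0.5, -0.04, -1.05]), ('cover', False, ''), ('B', False, '')]
33 1 [('place', True, [-0.23, 0.3, -0.38, -0.51, -0.38, 2.34]), ('above', True, [-0.23, 0.28, -0.38, -0.48, -0.4, 2.3]), ('A', True, [0.08, 0.33, -0.63, -0.5, -0.04, 2.09]), ('cover', False, ''), ('B', False, '')]
40 0 [('place', True, [-0.34, 0.3, -0.35, -0.82, -0.39, -0.44]), ('above', True, [-0.33, 0.28, -0.35, -0.78, -0.4, -0.49]), ('A', True, [-0.18, 0.33, -0.49, -1.18, -0.2, -0.17]), ('cover', False, ''), ('B', True, [-0.02, 0.39, -0.75, -2.83, -0.28, 1.37])]
40 1 [('place', True, [-0.34, 0.3, -0.35, -0.82, -0.39, 2.7]), ('above', True, [-0.33, 0.28, -0.35, -0.78, -0.4, 2.65]), ('A', True, [-0.18, 0.33, -0.49, -1.18, -0.2, 2.97]), ('cover', False, ''), ('B', False, '')]
```

```bash
cat > map2.py <<'E'
from h import *; from kin import *
p=np.load("p.npy");P=[]
for n in("t.npz","s.npz"):
    c=dict(np.load(n));P.append(cloud(c)[c["depth"]>0])
P=np.vstack(P);P=P[(P[:,2]>.012)&(P[:,2]<.4)]
from scipy.spatial import cKDTree
k=cKDTree(P[:,:2])
for lean in(30,35,40):
    print("lean",lean)
    for x in np.arange(.48,.73,.04):
        row=""
        for y in np.arange(-.48,.3,.04):
            free=k.query([x,y],)[0]; r=ori(lean,6.3,0);z=r.as_matrix()[:,2];c,q=ik(p,np.array([x,y,.038])+.019*z,r,n=3)
            c2,_=ik(p,np.array([x,y,.1])+.019*z-.0*z,r,n=3)
            row+=("%3d"%min(99,free*1000) if c<1e-6 and c2<1e-6 else "  x")+" "
        print("%.2f"%x,row)
print([round(y,2) for y in np.arange(-.48,.3,.04)])
E
time python3 map2.py
```

```text
lean 30
0.48  86  91  99  99  86  76  65  25   0   x   x   x   x   x   x   x   x   x   x   x 
0.52  46  56  82  75  49  36  42  28   2   x   x   x   x   x   x   x   x   x   x   x 
0.56   9  26  52  60  21   3  12  28  30   x   x   x   x   x   x   x   x   x   x   x 
0.60  21   2  20  47  15   0   6   8  43   x   x   x   x   x   x   x   x   x   x   x 
0.64  19  28   8  31   9   0   0   5  41   x   x   x   x   x   x   x   x   x   x   x 
0.68  14  54  44  44   5   0   1  11  50  57   x   x   x   x   x   x   x   x   x   x 
0.72   8  47  74  35   0   0   0  17  47  37   x   x   x   x   x   x   x   x   x   x 
lean 35
0.48  86  91  99  99  86  76  65  25   0   x   x   x   x   x   x   x   x   x   x   x 
0.52  46  56  82  75  49  36  42  28   2   x   x   x   x   x   x   x   x   x   x   x 
0.56   9  26  52  60  21   3  12  28  30   x   x   x   x   x   x   x   x   x   x   x 
0.60  21   2  20  47  15   0   6   8  43   x   x   x   x   x   x   x   x   x   x   x 
0.64  19  28   8  31   9   0   0   5  41   x   x   x   x   x   x   x   x   x   x   x 
0.68  14  54  44  44   5   0   1  11  50  57   x   x
[... 442 characters left out ...]
   x   x   x   x   x   x   x 
0.64  19  28   8  31   9   0   0   5  41  74   x   x   x   x   x   x   x   x   x   x 
0.68  14  54  44  44   5   0   1  11  50  57   x   x   x   x   x   x   x   x   x   x 
0.72   8  47  74  35   0   0   0  17  47  37   x   x   x   x   x   x   x   x   x   x 
[np.float64(-0.48), np.float64(-0.44), np.float64(-0.4), np.float64(-0.36), np.float64(-0.32), np.float64(-0.28), np.float64(-0.24), np.float64(-0.2), np.float64(-0.16), np.float64(-0.12), np.float64(-0.08), np.float64(-0.04), np.float64(-0.0), np.float64(0.04), np.float64(0.08), np.float64(0.12), np.float64(0.16), np.float64(0.2), np.float64(0.24), np.float64(0.28)]
real	0m26.474s
user	0m26.836s
sys	0m0.098s
```

The fit matches to 0.5 mm. The lean can be reached at the jar but not at the cover. So: grip the cover near vertical, set it down at about (0.50,-0.36) with yaw 6°, then regrip it leaned. First I un-lean by pulling inward at the limit.

Emit:
carry_out(steps=[{"translation":[3.3,0,-2.2],"turn":0},{"translation":[3.3,0,-2.2],"turn":0},{"translation":[3.3,0,-2.2],"turn":0},{"translation":[3.3,0,-2.2],"turn":0}])

```text
time: 8.55
tcp_pos: [0.3629, 0.1425, 0.2822]
orientation: [0.259, -0.105, 0.959, 0.036]
ft_force: [-0.8, 1.7, 1.2]
opening: 0.995
grasp_force: 0.0
```

```bash
python3 -c "
from h import *
info()"
```

```text
t 8.55 tcp [0.3629 0.1425 0.2822] lean 30.35 az 14.1 y-yaw 102.66 x-yaw -167.82 q [ 1.397 -0.601 -1.015  0.578 -1.006 -3.03 ] f [-0.8  1.7  1.2] op 0.995 gf 0.0
```

Emit:
carry_out(steps=[{"translation":[0,0,0],"turn":-7},{"translation":[0,0,0],"turn":-7},{"translation":[0,0,0],"turn":-7},{"translation":[0,0,0],"turn":-7},{"translation":[0,0,0],"turn":-7},{"translation":[0,0,0],"turn":-7}])

```text
time: 9.05
tcp_pos: [0.3637, 0.1435, 0.2821]
orientation: [0.256, -0.444, 0.857, -0.06]
ft_force: [-0.0, -0.1, 0.9]
opening: 1.001
grasp_force: 0.0
```

```bash
python3 -c "
from h import *
info();go([.45,.15,.3]);
for w in([0,0,-.04],[-.04,0,0],[0,-.04,0]):print(w,(R().inv().apply(w)*100).round(2))"
```

```text
t 9.05 tcp [0.3637 0.1435 0.2821] lean 30.44 az 14.1 y-yaw 140.66 x-yaw -120.97 q [ 1.394 -0.598 -1.016  0.581 -1.    -2.291] f [-0.  -0.1  0.9] op 1.001 gf 0.0
cm [-5.3  -6.5   2.78] rows>= 1.5595481327683824 2.1187498300741288
[0, 0, -0.04] [1.54 1.32 3.45]
[-0.04, 0, 0] [ 1.9   2.92 -1.97]
[0, -0.04, 0] [ 3.17 -2.39 -0.49]
```

Emit:
carry_out(steps=[{"translation":[1.5,1.3,3.4],"turn":0},{"translation":[1.5,1.3,3.4],"turn":0},{"translation":[1.5,1.3,3.4],"turn":0}])

```text
time: 9.3
tcp_pos: [0.3901, 0.153, 0.2264]
orientation: [0.217, -0.448, 0.866, -0.046]
ft_force: [-0.9, 1.2, -0.0]
opening: 1.001
grasp_force: 0.0
```

```bash
python3 -c "
from h import *
info()
for w in([0,0,-.04],[-.04,0,0],[0,-.04,0]):print(w,(R().inv().apply(w)*100).round(2))"
```

```text
t 9.3 tcp [0.3901 0.153  0.2264] lean 25.58 az 15.4 y-yaw 141.77 x-yaw -122.45 q [ 1.136 -0.401 -1.016  0.519 -0.726 -2.107] f [-0.9  1.2 -0. ] op 1.001 gf 0.0
[0, 0, -0.04] [1.34 1.09 3.61]
[-0.04, 0, 0] [ 2.02  3.02 -1.67]
[0, -0.04, 0] [ 3.18 -2.38 -0.46]
```

Emit:
carry_out(steps=[{"translation":[2.2,2.6,2],"turn":0},{"translation":[2.2,2.6,2],"turn":0},{"translation":[2.2,2.6,2],"turn":0},{"translation":[2.2,2.6,2],"turn":0},{"translation":[2.2,2.6,2],"turn":0}])

```text
time: 9.72
tcp_pos: [0.3249, 0.1734, 0.1747]
orientation: [0.143, -0.454, 0.879, -0.025]
ft_force: [0.0, -0.0, -0.7]
opening: 0.997
grasp_force: 0.0
```

```bash
python3 -c "
from h import *
info()
for w in([0,0,-.04],[-.04,0,0],[0,-.04,0]):print(w,(R().inv().apply(w)*100).round(2))"
```

```text
t 9.72 tcp [0.3249 0.1734 0.1747] lean 16.66 az 17.3 y-yaw 143.5 x-yaw -124.13 q [ 1.319 -0.368 -1.016  0.348 -0.797 -2.164] f [ 0.  -0.  -0.7] op 0.997 gf 0.0
[0, 0, -0.04] [0.91 0.7  3.83]
[-0.04, 0, 0] [ 2.19  3.17 -1.1 ]
[0, -0.04, 0] [ 3.22 -2.34 -0.34]
```

Emit:
carry_out(steps=[{"translation":[2.2,2.8,0.8],"turn":0},{"translation":[2.2,2.8,0.8],"turn":0},{"translation":[2.2,2.8,0.8],"turn":0},{"translation":[2.2,2.8,0.8],"turn":0}])

```text
time: 10.05
tcp_pos: [0.2252, 0.1932, 0.1734]
orientation: [0.102, -0.456, 0.884, -0.022]
ft_force: [-1.5, 1.5, -0.6]
opening: 1.003
grasp_force: 0.0
```

```bash
python3 -c "
from h import *
info()
for w in([0,0,-.04],[-.04,0,0],[0,-.04,0]):print(w,(R().inv().apply(w)*100).round(2))"
```

```text
t 10.05 tcp [0.2252 0.1932 0.1734] lean 11.94 az 14.9 y-yaw 143.92 x-yaw -124.85 q [ 1.802 -0.509 -1.016  0.238 -1.07  -2.537] f [-1.5  1.5 -0.6] op 1.003 gf 0.0
[0, 0, -0.04] [0.64 0.53 3.91]
[-0.04, 0, 0] [ 2.26  3.2  -0.8 ]
[0, -0.04, 0] [ 3.24 -2.34 -0.21]
```

```bash
cat > f.py <<'E'
from kin import *
p=np.load("p.npy")
for lean,az in((12,15),(8,15),(4,15),(0,15)):
    r=ori(lean,az,0);z=r.as_matrix()[:,2]
    for n,g in(("cover",[.4836,.2557,.038]),("hi",[.4836,.2557,.12]),("spot",[.5,-.36,.038]),("spothi",[.5,-.36,.1])):
        c,q=ik(p,np.array(g)+.019*z,r);print(lean,az,n,c<1e-6,q.round(2))
E
python3 f.py
```

```text
12 15 cover True [ 0.89  0.3  -0.86  0.47 -0.27 -2.64]
12 15 hi True [ 0.92  0.17 -0.7   0.25 -0.55 -2.43]
12 15 spot True [-0.39  0.43 -0.38 -0.22 -0.61 -0.75]
12 15 spothi True [-0.39  0.34 -0.34 -0.19 -0.73 -0.79]
8 15 cover True [ 0.89  0.33 -0.71  0.2  -0.43 -2.38]
8 15 hi True [ 0.9   0.2  -0.6   0.14 -0.65 -2.31]
8 15 spot True [-0.36  0.44 -0.38 -0.13 -0.65 -0.85]
8 15 spothi True [-0.36  0.36 -0.33 -0.12 -0.77 -0.87]
4 15 cover True [ 0.87  0.35 -0.61  0.08 -0.55 -2.24]
4 15 hi True [ 0.87  0.24 -0.52  0.06 -0.76 -2.22]
4 15 spot True [-0.33  0.45 -0.37 -0.06 -0.69 -0.93]
4 15 spothi True [-0.33  0.37 -0.32 -0.05 -0.82 -0.94]
0 15 cover True [ 0.84  0.38 -0.52 -0.   -0.67 -2.15]
0 15 hi True [ 0.84  0.27 -0.44 -0.   -0.86 -2.15]
0 15 spot True [-0.31  0.47 -0.36  0.   -0.74 -1.  ]
0 15 spothi True [-0.31  0.4  -0.31  0.   -0.87 -1.  ]
```

Emit:
carry_out(steps=[{"translation":[0,0,0],"turn":7},{"translation":[0,0,0],"turn":7},{"translation":[0,0,0],"turn":7},{"translation":[0,0,0],"turn":7},{"translation":[0,0,0],"turn":7},{"translation":[0,0,0],"turn":4}])

```text
time: 10.55
tcp_pos: [0.244, 0.1955, 0.1759]
orientation: [0.092, -0.14, 0.986, 0.015]
ft_force: [0.3, 0.5, 1.2]
opening: 1.0
grasp_force: 0.0
```

```bash
python3 -c "
from h import *
info();turns();togrip([.4836,.2557,.038],.09)"
```

```text
t 10.55 tcp [0.244  0.1955 0.1759] lean 10.74 az 17.3 y-yaw 106.21 x-yaw -163.83 q [ 1.628 -0.439 -0.973  0.216 -1.001 -3.03 ] f [0.3 0.5 1.2] op 1.0 gf 0.0
-4 110.14 -0.54
-3 109.16 -0.35
-2 108.17 -0.17
-1 107.19 0.02
0 106.21 0.21
1 105.23 0.39
2 104.24 0.58
3 103.26 0.76
4 102.28 0.95
tcp target [0.471  0.2518 0.1078] cm [-21.68  -0.96  11.05] rows 5.8
```

Emit:
carry_out(steps=[{"translation":[-3.6,-0.2,1.8],"turn":0},{"translation":[-3.6,-0.2,1.8],"turn":0},{"translation":[-3.6,-0.2,1.8],"turn":0},{"translation":[-3.6,-0.2,1.8],"turn":0},{"translation":[-3.6,-0.2,1.8],"turn":0},{"translation":[-3.6,0,1.8],"turn":4},{"translation":[0,0,0],"turn":0}])

```text
time: 11.13
tcp_pos: [0.4561, 0.2476, 0.1114]
orientation: [0.09, -0.103, 0.99, 0.014]
ft_force: [0.4, 0.5, 0.1]
opening: 0.997
grasp_force: 0.0
```

```bash
python3 -c "
from h import *
info();togrip([.483,.2557,.036])"
```

```text
t 11.13 tcp [0.4561 0.2476 0.1114] lean 10.46 az 14.7 y-yaw 101.94 x-yaw -168.16 q [ 0.96   0.121 -0.715  0.208 -0.605 -2.486] f [0.4 0.5 0.1] op 0.997 gf 0.0
tcp target [0.4863 0.2566 0.0173] cm [-1.38  0.17  9.82] rows 2.4
```

Emit:
carry_out(steps=[{"translation":[-0.4,0.1,3.1],"turn":0},{"translation":[-0.5,0.1,3.1],"turn":0},{"translation":[-0.5,0,2.2],"turn":0},{"translation":[0,0,1.1],"turn":0},{"translation":[0,0,0],"turn":0}])

```text
time: 11.55
tcp_pos: [0.4805, 0.255, 0.0217]
orientation: [0.09, -0.106, 0.99, 0.014]
ft_force: [-0.3, -0.8, 0.8]
opening: 1.004
grasp_force: 0.0
```

```bash
python3 -c "
from h import *
info();togrip([.483,.2557,.038])"
```

```text
t 11.55 tcp [0.4805 0.255  0.0217] lean 10.44 az 15.2 y-yaw 102.24 x-yaw -167.86 q [ 0.908  0.298 -0.802  0.33  -0.341 -2.571] f [-0.3 -0.8  0.8] op 1.004 gf 0.0
tcp target [0.4863 0.2566 0.0193] cm [-0.55  0.03  0.35] rows 0.2
```

Emit:
carry_out(steps=[{"translation":[0,0,0],"turn":0},{"translation":[0,0,0],"turn":0},{"translation":[0,0,0],"turn":0},{"translation":[0,0,0],"turn":0},{"translation":[0,0,0],"turn":0},{"translation":[0,0,0],"turn":0},{"translation":[0,0,0],"turn":0},{"translation":[0,0,0],"turn":0}], claw=1, grip_force=40)

```text
time: 12.22
tcp_pos: [0.4815, 0.257, 0.025]
orientation: [0.092, -0.106, 0.99, 0.017]
ft_force: [-2.2, -1.3, 7.4]
opening: 0.11
grasp_force: 39.8
```

```bash
python3 -c "
from h import *
info()"
```

```text
t 12.22 tcp [0.4815 0.257  0.025 ] lean 10.73 az 16.4 y-yaw 102.29 x-yaw -167.86 q [ 0.909  0.293 -0.799  0.329 -0.343 -2.57 ] f [-2.2 -1.3  7.4] op 0.11 gf 39.8
```

Emit:
carry_out(steps=[{"translation":[0,0,-1.5],"turn":0},{"translation":[0,0,-2.5],"turn":0},{"translation":[0,0,-3.5],"turn":0},{"translation":[0,0,-3.5],"turn":0},{"translation":[0,0,0],"turn":0}])

```text
time: 12.63
tcp_pos: [0.4631, 0.2533, 0.1388]
orientation: [0.095, -0.106, 0.99, 0.02]
ft_force: [0.4, 1.5, -0.4]
opening: 0.106
grasp_force: 39.6
```

```bash
python3 -c "
from h import *
info();go([.48,-.36,.13])
c=env.read_camera('scene');cv2.imwrite('pics/s2.png',cv2.resize(c['image'][110:230,190:320],None,fx=4,fy=4))"
```

```text
t 12.63 tcp [0.4631 0.2533 0.1388] lean 11.1 az 17.8 y-yaw 102.34 x-yaw -167.86 q [ 0.955  0.092 -0.666  0.188 -0.666 -2.452] f [ 0.4  1.5 -0.4] op 0.106 gf 39.6
cm [ 11.2  -60.28  -2.43] rows>= 14.455345684537951 14.714360019282344
```

View pics/s2.png

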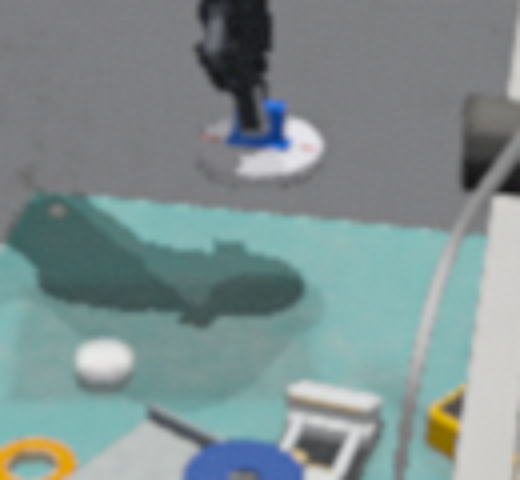

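The crop shows the cover lifted and hanging from the gripper at (260,145), roughly level. Carrying it to the free spot.

Emit:
carry_out(steps=[{"translation":[0.6,-3.5,-0.1],"turn":0},{"translation":[0.6,-3.5,-0.1],"turn":0},{"translation":[0.6,-3.5,-0.1],"turn":0},{"translation":[0.6,-3.5,-0.1],"turn":0},{"translation":[0.6,-3.5,-0.1],"turn":0},{"translation":[0.6,-3.5,-0.1],"turn":0},{"translation":[0.6,-3.5,-0.1],"turn":0},{"translation":[0.6,-3.5,-0.1],"turn":0},{"translation":[0.6,-3.5,-0.1],"turn":0},{"translation":[0.6,-3.5,-0.1],"turn":0},{"translation":[0.6,-3.5,-0.1],"turn":0},{"translation":[0.6,-3.5,-0.1],"turn":0}])

```text
time: 13.68
tcp_pos: [0.4784, -0.1768, 0.1244]
orientation: [0.091, -0.106, 0.99, 0.016]
ft_force: [1.2, 1.1, -1.7]
opening: 0.106
grasp_force: 39.5
```

```bash
python3 -c "
from h import *
info();go([.5,-.36,.10])"
```

```text
t 13.68 tcp [ 0.4784 -0.1768  0.1244] lean 10.58 az 16.3 y-yaw 102.24 x-yaw -167.91 q [-0.012  0.11  -0.575 -0.083 -0.711 -1.289] f [ 1.2  1.1 -1.7] op 0.106 gf 39.5
cm [  2.15 -18.39   1.83] rows>= 4.4100871757633495 4.4616499257242195
```

Emit:
carry_out(steps=[{"translation":[0.4,-3.7,0.3],"turn":0},{"translation":[0.4,-3.7,0.3],"turn":0},{"translation":[0.4,-3.7,0.3],"turn":0},{"translation":[0.4,-3.7,0.3],"turn":0},{"translation":[0.4,-3.6,0.3],"turn":0},{"translation":[0,0,0],"turn":6},{"translation":[0,0,0],"turn":0}])

```text
time: 14.27
tcp_pos: [0.5005, -0.3598, 0.102]
orientation: [0.089, -0.049, 0.995, 0.022]
ft_force: [-0.1, 0.4, -1.4]
opening: 0.106
grasp_force: 39.8
```

```bash
python3 -c "
from h import *
info();go([.5,-.36,.027])"
```

```text
t 14.27 tcp [ 0.5005 -0.3598  0.102 ] lean 10.48 az 16.7 y-yaw 95.87 x-yaw -174.49 q [-0.383  0.323 -0.314 -0.16  -0.797 -0.985] f [-0.1  0.4 -1.4] op 0.106 gf 39.8
cm [ 1.39 -0.27  7.36] rows>= 1.76560359365181 1.7977547236559546
```

Emit:
carry_out(steps=[{"translation":[0.5,-0.1,2.6],"turn":0},{"translation":[0.5,-0.1,2.6],"turn":0},{"translation":[0.3,-0.1,1.6],"turn":0},{"translation":[0.1,0,0.4],"turn":0},{"translation":[0,0,0],"turn":0}])

```text
time: 14.68
tcp_pos: [0.5001, -0.3576, 0.0295]
orientation: [0.089, -0.055, 0.994, 0.022]
ft_force: [0.3, -0.4, -1.1]
opening: 0.109
grasp_force: 39.7
```

Emit:
carry_out(steps=[{"translation":[0,0,0],"turn":0},{"translation":[0,0,0],"turn":0},{"translation":[0,0,0],"turn":0},{"translation":[0,0,0],"turn":0},{"translation":[0,0,-2],"turn":0},{"translation":[0,0,-3.5],"turn":0},{"translation":[0,0,-3.5],"turn":0},{"translation":[0,0,-4],"turn":0},{"translation":[0,0,-4],"turn":0},{"translation":[0,0,-4],"turn":0}], claw=0)

```text
time: 15.52
tcp_pos: [0.4633, -0.3697, 0.2404]
orientation: [0.091, -0.054, 0.994, 0.021]
ft_force: [1.4, -1.2, -0.8]
opening: 0.999
grasp_force: 0.0
```

```bash
cat > finloc.py <<'E'
from h import *
def loc(cam,x,y):
    c=env.read_camera(cam);P=(fcloud if cam=="wrist" else cloud)(c);hsv=cv2.cvtColor(c["image"],cv2.COLOR_BGR2HSV)
    near=(c["depth"]>0)&(np.hypot(P[...,0]-x,P[...,1]-y)<.06)
    m=near&(abs(hsv[...,0].astype(int)-112)<15)&(hsv[...,1]>120)
    t=P[m];t=t[t[:,2]>.041];print(cam,len(t),"fin",cv2.minAreaRect((t[:,:2]*1000).astype(np.float32)),np.percentile(t[:,2],[5,95]).round(4))
    d=P[near&(hsv[...,1]<60)&(hsv[...,2]>120)&(P[...,2]>.008)&(P[...,2]<.018)];print("disc",cv2.minEnclosingCircle((d[:,:2]*1000).astype(np.float32)),d[:,2].mean())
if __name__=="__main__":
    info();loc("top",.5,-.36);loc("wrist",.5,-.36)
E
python3 finloc.py
```

```text
t 15.52 tcp [ 0.4633 -0.3697  0.2404] lean 10.7 az 15.8 y-yaw 96.36 x-yaw -173.97 q [-0.426  0.16  -0.194 -0.137 -1.077 -0.98 ] f [ 1.4 -1.2 -0.8] op 0.999 gf 0.0Traceback (most recent call last):
  File "finloc.py", line 9, in <module>
    info();loc("top",.5,-.36);loc("wrist",.5,-.36)
           ~~~^^^^^^^^^^^^^^^
  File "finloc.py", line 6, in loc
    t=P[m];t=t[t[:,2]>.041];print(cam,len(t),"fin",cv2.minAreaRect((t[:,:2]*1000).astype(np.float32)),np.percentile(t[:,2],[5,95]).round(4))
                                                                                                      ~~~~~~~~~~~~~^^^^^^^^^^^^^^^
    return _quantile_unchecked(
        a, q, axis, out, overwrite_input, method, keepdims, weights)
    return _ureduce(a,
                    func=_quantile_ureduce_func,
    ...<5 lines>...
                    overwrite_input=overwrite_input,
                    method=method)
    r = func(a, **kwargs)
    result = _quantile(arr,
                       quantiles=q,
    ...<2 lines>...
                       out=out,
                       weights=wgt)
    slices_having_nans = np.isnan(arr[-1, ...])
                                  ~~~^^^^^^^^^
IndexError: index -1 is out of bounds for axis 0 with size 0
```

Run:
```python
from finloc import *
loc("wrist",.5,-.36)
c=env.read_camera("wrist");prof(c)
```

```text
wrist 260 fin ((492.7311096191406, -365.42352294921875), (59.05069351196289, 86.1830825805664), 14.887189865112305) [0.0423 0.0472]
disc ((501.5365905761719, -356.4444274902344), 46.4921875) 0.011932696619503528
0 5 80.9; 6 1 73.8; 12 2 73.8; 18 5 74.2; 24 6 73.8; 30 4 80.3; 36 3 81.2; 42 6 80.6; 48 6 80.9; 54 2 80.9; 180 3 81.1; 186 16 78.0; 192 11 73.7; 198 11 74.2; 204 9 74.2; 210 8 80.8; 216 8 81.0; 222 6 81.1; 228 7 80.8; 234 6 80.5; 240 9 80.9; 246 7 81.0; 252 7 81.0; 258 7 81.0; 264 8 81.2; 270 8 81.3; 276 7 81.3; 282 6 81.1; 288 9 80.8; 294 8 80.6; 300 8 80.8; 306 8 81.1; 312 6 81.1; 318 6 81.2; 324 6 81.1; 330 6 81.2; 336 4 81.2; 342 7 81.1; 348 7 80.7; 354 6 81.2; 
collar [ 0.61860996 -0.27086769  0.08062671] ((620.8970336914062, -263.6568908691406), (80.89887237548828, 58.162574768066406), 15.953228950500488)
```

Run:
```python
from h import *
a=env.get_state()["tcp_pos"];b=np.array([.45,-.3,.55]);c=np.array([.62,.10,.74])
print((R().inv().apply(b-a)*100).round(1),(R().inv().apply(c-b)*100).round(1))
```

```text
[ -5.1   8.  -30.1] [-24.3  38.4 -13.6]
```

Emit:
carry_out(steps=[{"translation":[-0.6,1,-3.7],"turn":0},{"translation":[-0.6,1,-3.7],"turn":0},{"translation":[-0.6,1,-3.7],"turn":0},{"translation":[-0.6,1,-3.7],"turn":0},{"translation":[-0.6,1,-3.7],"turn":0},{"translation":[-0.6,1,-3.7],"turn":0},{"translation":[-0.6,1,-3.7],"turn":0},{"translation":[-0.6,1,-3.7],"turn":0},{"translation":[-2,3.2,-1.1],"turn":0},{"translation":[-2,3.2,-1.1],"turn":0},{"translation":[-2,3.2,-1.1],"turn":0},{"translation":[-2,3.2,-1.1],"turn":0}])

```text
time: 16.67
tcp_pos: [0.506, -0.1658, 0.6019]
orientation: [0.09, -0.053, 0.994, 0.021]
ft_force: [0.7, -1.2, 0.3]
opening: 1.002
grasp_force: 0.0
```

Emit:
carry_out(steps=[{"translation":[-2,3.2,-1.1],"turn":0},{"translation":[-2,3.2,-1.1],"turn":0},{"translation":[-2,3.2,-1.1],"turn":0},{"translation":[-2,3.2,-1.1],"turn":0},{"translation":[-2,3.2,-1.1],"turn":0},{"translation":[-2,3.2,-1.1],"turn":0},{"translation":[-2,3.2,-1.1],"turn":0},{"translation":[-2,3.2,-1.1],"turn":0},{"translation":[-2.8,0,-2.5],"turn":0},{"translation":[-2.8,0,-2.5],"turn":0},{"translation":[-2.8,0,-2.5],"turn":0}])

```text
time: 17.58
tcp_pos: [0.6491, 0.1022, 0.742]
orientation: [0.115, -0.054, 0.992, 0.017]
ft_force: [-0.3, -0.7, 0.7]
opening: 1.001
grasp_force: 0.0
```

Run:
```python
from finloc import *
info();loc("top",.5,-.36)
```

```text
t 17.58 tcp [0.6491 0.1022 0.742 ] lean 13.3 az 11.7 y-yaw 96.39 x-yaw -173.9 q [ 0.49   0.409  1.246  0.08  -2.183 -1.899] f [-0.3 -0.7  0.7] op 1.001 gf 0.0
top 76 fin ((503.7880554199219, -355.178466796875), (37.90510940551758, 10.561372756958008), 5.064765453338623) [0.043  0.0499]
disc ((504.4061584472656, -356.6601257324219), 46.893089294433594) 0.013416787476008291
```

Emit:
carry_out(steps=[{"translation":[-2.8,0.5,-2.4],"turn":0},{"translation":[-2.8,0.5,-2.4],"turn":0},{"translation":[-2.8,0.5,-2.4],"turn":0},{"translation":[-2.8,0.5,-2.4],"turn":0},{"translation":[-2.8,0.5,-2.3],"turn":0},{"translation":[-3,0.5,-2.1],"turn":0},{"translation":[-3,0.5,-2.1],"turn":0},{"translation":[-3,0.5,-2],"turn":0},{"translation":[-3,0.5,-2],"turn":0}])

```text
time: 18.38
tcp_pos: [0.6863, 0.1389, 0.798]
orientation: [0.227, -0.05, 0.973, 0.016]
ft_force: [1.1, -0.1, -0.6]
opening: 0.997
grasp_force: 0.0
```

```bash
python3 -c "
from h import *
info()"
```

```text
t 18.38 tcp [0.6863 0.1389 0.798 ] lean 26.31 az 7.0 y-yaw 95.95 x-yaw -174.31 q [ 0.581  0.392  1.251  0.218 -2.003 -1.916] f [ 1.1 -0.1 -0.6] op 0.997 gf 0.0
```

Emit:
carry_out(steps=[{"translation":[-3.2,0.5,-1.9],"turn":0},{"translation":[-3.2,0.5,-1.9],"turn":0},{"translation":[-3.4,0.4,-1.6],"turn":0},{"translation":[-3.4,0.4,-1.6],"turn":0},{"translation":[-3.5,0.4,-1.5],"turn":0},{"translation":[-3.5,0.4,-1.5],"turn":0},{"translation":[-3.5,0.4,-1.5],"turn":0}])

```text
time: 18.97
tcp_pos: [0.7301, 0.1627, 0.8427]
orientation: [0.316, -0.047, 0.948, 0.017]
ft_force: [0.2, -0.2, -0.4]
opening: 1.002
grasp_force: 0.0
```

```bash
python3 -c "
from h import *
info();turns();body()"
```

```text
t 18.97 tcp [0.7301 0.1627 0.8427] lean 36.85 az 5.9 y-yaw 95.73 x-yaw -174.39 q [ 0.623  0.398  1.25   0.313 -1.834 -1.92 ] f [ 0.2 -0.2 -0.4] op 1.002 gf 0.0
-4 98.93 -2.24
-3 98.13 -1.64
-2 97.33 -1.04
-1 96.53 -0.44
0 95.73 0.16
1 94.93 0.76
2 94.13 1.36
3 93.33 1.95
4 92.53 2.55
clear to shelf front 0.0121
```

Emit:
carry_out(steps=[{"translation":[-3.5,0.4,-1.5],"turn":0},{"translation":[-3.5,0.4,-1.5],"turn":0}])

```text
time: 19.13
tcp_pos: [0.7388, 0.1681, 0.8597]
orientation: [0.342, -0.046, 0.939, 0.018]
ft_force: [-0.3, 0.4, -0.1]
opening: 0.998
grasp_force: 0.0
```

```bash
cat > path.py <<'E'
from h import *; import kin; from kin import fk,LO,HI
from scipy.optimize import least_squares
p=np.load("p.npy")
def path(pts,n=8):
    r=R();q=env.get_state()["joint_positions"];a=env.get_state()["tcp_pos"]
    for b in pts:
        b=np.array(b);d=r.inv().apply(b-a)*100;print("leg cm",d.round(2),"rows",(np.linalg.norm(d)/4.17).round(1))
        for t in np.linspace(0,1,n+1)[1:]:
            x=a+(b-a)*t
            s=least_squares(lambda q:np.r_[(fk(p,q)[0]-x)*10,(r.inv()*fk(p,q)[1]).as_rotvec()*3],np.clip(q,LO+1e-3,HI-1e-3),bounds=(LO,HI))
            print(x.round(3),"%.1e"%s.cost,s.x.round(2),"dq",abs(s.x-q).max().round(2));q=s.x
        a=b
E
python3 - <<'E'
from path import *
info();body()
z=R().as_matrix()[:,2];g=np.array([.503,-.356,.039])+.019*z
path([[.5,-.1,.5],g-.12*z,g,g+[0,0,.14],np.array([.57,-.263,.125])+.019*z,np.array([.6193,-.2521,.125])+.019*z,np.array([.6193,-.2521,.111])+.019*z],4)
E
```

```text
t 19.13 tcp [0.7388 0.1681 0.8597] lean 40.0 az 5.8 y-yaw 95.68 x-yaw -174.41 q [ 0.635  0.396  1.251  0.341 -1.787 -1.923] f [-0.3  0.4 -0.1] op 0.998 gf 0.0
clear to shelf front 0.0191
leg cm [ 43.33 -24.38  10.54] rows 12.2
[0.679 0.101 0.77 ] 2.9e-29 [ 0.59  0.03  0.48  0.31 -1.39 -2.02] dq 0.77
[0.619 0.034 0.68 ] 1.4e-30 [ 0.53 -0.17  0.1   0.29 -1.2  -2.02] dq 0.38
[ 0.56  -0.033  0.59 ] 6.4e-30 [ 0.43 -0.32 -0.19  0.24 -1.04 -1.96] dq 0.28
[ 0.5 -0.1  0.5] 3.7e-27 [ 0.27 -0.42 -0.4   0.14 -0.91 -1.79] dq 0.21
leg cm [ 31.32 -25.59  23.74] rows 11.2
[ 0.485 -0.166  0.404] 2.5e-19 [ 0.   -0.36 -0.48 -0.09 -0.76 -1.43] dq 0.36
[ 0.469 -0.231  0.308] 3.4e-23 [-0.3  -0.22 -0.48 -0.4  -0.69 -0.94] dq 0.49
[ 0.454 -0.297  0.212] 1.8e-23 [-0.59 -0.03 -0.45 -0.69 -0.7  -0.44] dq 0.5
[ 0.438 -0.363  0.116] 5.5e-27 [-0.82  0.2  -0.4  -0.89 -0.71 -0.03] dq 0.41
leg cm [-0. -0. 12.] rows 2.9
[ 0.458 -0.361  0.093] 9.3e-31 [-0.79  0.25 -0.39 -0.94 -0.67  0.  ] dq 0.05
[ 0.477 -0.359  0.07 ] 1.3e-30 [-0.77  0.3  -0.38 -0.98 -0.64  0.04] dq 0.05
[ 0.496 -0.357  0.047] 6.7e-30 [-0.76  0.36 -0
[... 785 characters left out ...]
.4 ] dq 0.06
leg cm [-3.84  0.6   3.22] rows 1.2
[ 0.594 -0.259  0.11 ] 6.6e-30 [-0.38  0.24 -0.39 -0.81 -0.42 -0.43] dq 0.03
[ 0.607 -0.256  0.11 ] 1.7e-30 [-0.36  0.25 -0.38 -0.8  -0.41 -0.45] dq 0.03
[ 0.619 -0.254  0.11 ] 2.3e-30 [-0.34  0.26 -0.37 -0.78 -0.4  -0.48] dq 0.03
[ 0.631 -0.251  0.11 ] 8.0e-30 [-0.32  0.28 -0.36 -0.77 -0.39 -0.51] dq 0.03
leg cm [ 0.9  -0.    1.07] rows 0.3
[ 0.631 -0.251  0.107] 6.3e-30 [-0.32  0.28 -0.36 -0.78 -0.39 -0.5 ] dq 0.01
[ 0.631 -0.251  0.103] 5.8e-30 [-0.33  0.29 -0.36 -0.79 -0.38 -0.49] dq 0.01
[ 0.631 -0.251  0.1  ] 1.7e-29 [-0.33  0.29 -0.35 -0.8  -0.38 -0.47] dq 0.01
[ 0.631 -0.251  0.096] 9.9e-30 [-0.33  0.3  -0.35 -0.81 -0.38 -0.46] dq 0.01
```

Emit:
carry_out(steps=[{"translation":[1.3,-0.7,0.3],"turn":0},{"translation":[1.7,-1,0.4],"turn":0},{"translation":[2,-1.1,0.5],"turn":0},{"translation":[2.4,-1.3,0.6],"turn":0},{"translation":[2.8,-1.6,0.7],"turn":0},{"translation":[3.3,-1.9,0.8],"turn":0},{"translation":[3.3,-1.9,0.8],"turn":0},{"translation":[3.3,-1.9,0.8],"turn":0},{"translation":[3.3,-1.9,0.8],"turn":0},{"translation":[3.3,-1.9,0.8],"turn":0},{"translation":[3.3,-1.9,0.8],"turn":0},{"translation":[3.3,-1.9,0.8],"turn":0}])

```text
time: 20.13
tcp_pos: [0.5535, -0.0412, 0.5835]
orientation: [0.342, -0.047, 0.938, 0.018]
ft_force: [0.7, -0.1, 1.1]
opening: 1.0
grasp_force: 0.0
```

```bash
python3 -c "
from h import *
info();togrip([.503,-.356,.039],.12)"
```

```text
t 20.13 tcp [ 0.5535 -0.0412  0.5835] lean 40.01 az 5.9 y-yaw 95.73 x-yaw -174.37 q [ 0.414 -0.326 -0.203  0.231 -1.032 -1.936] f [ 0.7 -0.1  1.1] op 1.0 gf 0.0
tcp target [ 0.4384 -0.3626  0.1164] cm [ 41.22 -30.93  26.31] rows 13.9
```

Emit:
carry_out(steps=[{"translation":[2.6,-1.9,1.6],"turn":0},{"translation":[2.6,-1.9,1.6],"turn":0},{"translation":[2.6,-1.9,1.6],"turn":0},{"translation":[2.6,-1.9,1.6],"turn":0},{"translation":[2.6,-1.9,1.6],"turn":0},{"translation":[2.6,-1.9,1.6],"turn":0},{"translation":[2.6,-1.9,1.6],"turn":0},{"translation":[2.6,-1.9,1.6],"turn":0},{"translation":[2.6,-1.9,1.6],"turn":0},{"translation":[2.6,-1.9,1.6],"turn":0},{"translation":[2.6,-1.9,1.6],"turn":0},{"translation":[2.6,-1.9,1.6],"turn":0}])

```text
time: 21.13
tcp_pos: [0.4615, -0.2794, 0.2363]
orientation: [0.342, -0.047, 0.938, 0.017]
ft_force: [0.7, 0.1, 0.3]
opening: 0.997
grasp_force: 0.0
```

Emit:
carry_out(steps=[{"translation":[2.5,-1.9,1.6],"turn":0},{"translation":[2.5,-1.9,1.6],"turn":0},{"translation":[2.5,-1.9,1.6],"turn":0},{"translation":[0,0,0],"turn":0}])

```text
time: 21.47
tcp_pos: [0.4377, -0.3396, 0.1448]
orientation: [0.337, -0.044, 0.94, 0.019]
ft_force: [-0.0, -0.5, 0.3]
opening: 1.002
grasp_force: 0.0
```

Run:
```python
from finloc import *
info();togrip([.503,-.356,.039],.12)
c=env.read_camera("wrist");P=fcloud(c);hsv=cv2.cvtColor(c["image"],cv2.COLOR_BGR2HSV)
near=(c["depth"]>0)&(np.hypot(P[...,0]-.503,P[...,1]+.356)<.035)
m=near&(abs(hsv[...,0].astype(int)-112)<15)&(hsv[...,1]>120)&(P[...,2]>.043)&(P[...,2]<.052)
t=P[m];print(len(t),t.mean(0),cv2.minAreaRect((t[:,:2]*1000).astype(np.float32)))
```

```text
t 21.47 tcp [ 0.4377 -0.3396  0.1448] lean 39.52 az 5.9 y-yaw 95.47 x-yaw -174.85 q [-0.749  0.124 -0.426 -0.83  -0.707 -0.165] f [-0.  -0.5  0.3] op 1.002 gf 0.0
tcp target [ 0.4391 -0.3626  0.1169] cm [ 1.82 -2.33  2.08] rows 0.9
307 [ 0.49893339 -0.35629779  0.04549751] ((500.9638977050781, -356.2784729003906), (39.482177734375, 9.568737030029297), 6.042914867401123)
```

```bash
python3 -c "
from h import *
togrip([.502,-.356,.04],.06);togrip([.502,-.356,.04],0)"
```

```text
tcp target [ 0.476  -0.3587  0.0716] cm [ 2.1  -2.36  8.09] rows 2.1
tcp target [ 0.514  -0.3548  0.0254] cm [ 2.1  -2.36 14.09] rows 3.5
```

Emit:
carry_out(steps=[{"translation":[1.1,-1.2,2],"turn":0},{"translation":[1,-1.2,2],"turn":0},{"translation":[0,0,3],"turn":0},{"translation":[0,0,3],"turn":0},{"translation":[0,0,2.5],"turn":0},{"translation":[0,0,1.6],"turn":0},{"translation":[0,0,0],"turn":0},{"translation":[0,0,0],"turn":0}])

```text
time: 22.18
tcp_pos: [0.5175, -0.3529, 0.0302]
orientation: [0.34, -0.047, 0.939, 0.018]
ft_force: [-0.4, -1.0, -0.6]
opening: 1.001
grasp_force: 0.0
```

```bash
python3 -c "
from h import *
info();togrip([.502,-.356,.04],0)"
```

```text
t 22.18 tcp [ 0.5175 -0.3529  0.0302] lean 39.86 az 5.9 y-yaw 95.79 x-yaw -174.27 q [-0.729  0.397 -0.349 -1.052 -0.577  0.1  ] f [-0.4 -1.  -0.6] op 1.001 gf 0.0
tcp target [ 0.5141 -0.3548  0.0254] cm [ 0.58 -0.15  0.14] rows 0.1
```

Emit:
carry_out(steps=[{"translation":[0.6,-0.2,0.1],"turn":0},{"translation":[0,0,0],"turn":0},{"translation":[0,0,0],"turn":0}])

```text
time: 22.43
tcp_pos: [0.5126, -0.3564, 0.026]
orientation: [0.341, -0.046, 0.939, 0.017]
ft_force: [-0.5, -0.3, -0.4]
opening: 0.998
grasp_force: 0.0
```

Emit:
carry_out(steps=[{"translation":[0,0,0],"turn":0},{"translation":[0,0,0],"turn":0},{"translation":[0,0,0],"turn":0},{"translation":[0,0,0],"turn":0},{"translation":[0,0,0],"turn":0},{"translation":[0,0,0],"turn":0},{"translation":[0,0,0],"turn":0}], claw=1, grip_force=50)

```text
time: 23.02
tcp_pos: [0.513, -0.356, 0.0249]
orientation: [0.34, -0.046, 0.939, 0.018]
ft_force: [-1.2, 0.2, 1.1]
opening: 0.109
grasp_force: 48.9
```

Run:
```python
from h import *
info()
z=R().as_matrix()[:,2];print("grip pt",env.get_state()["tcp_pos"]-.019*z)
c=env.read_camera("wrist");P=fcloud(c);hsv=cv2.cvtColor(c["image"],cv2.COLOR_BGR2HSV)
near=(c["depth"]>0)&(np.hypot(P[...,0]-.503,P[...,1]+.356)<.06)
d=P[near&(hsv[...,1]<70)&(hsv[...,2]>110)&(P[...,2]>.006)&(P[...,2]<.02)];print("disc",cv2.minEnclosingCircle((d[:,:2]*1000).astype(np.float32)),d[:,2].mean(),np.linalg.lstsq(np.c_[d[:,:2],np.ones(len(d))],d[:,2],rcond=None)[0])
```

```text
t 23.02 tcp [ 0.513  -0.356   0.0249] lean 39.87 az 5.8 y-yaw 95.69 x-yaw -174.4 q [-0.745  0.406 -0.35  -1.063 -0.582  0.125] f [-1.2  0.2  1.1] op 0.109 gf 48.9
grip pt [ 0.50091505 -0.35722532  0.0394972 ]
disc ((501.412353515625, -356.7630615234375), 46.885921478271484) 0.011510813553397212 [0.02400306 0.00263133 0.00082756]
```

Emit:
carry_out(steps=[{"translation":[-0.7,0,-0.8],"turn":0},{"translation":[-1.5,0,-1.7],"turn":0},{"translation":[-2,0,-2.4],"turn":0},{"translation":[-1.5,0,-1.8],"turn":0},{"translation":[0,0,0],"turn":0},{"translation":[0,0,0],"turn":0}])

```text
time: 23.57
tcp_pos: [0.5144, -0.3559, 0.1144]
orientation: [0.341, -0.047, 0.939, 0.017]
ft_force: [0.1, 0.6, -1.7]
opening: 0.109
grasp_force: 48.8
```

```bash
cat > disc.py <<'E'
from h import *
def disc(off=(-.011,-.0005,-.0249),im=None):
    s=env.get_state();o=s["tcp_pos"]+off
    c=env.read_camera("wrist");P=fcloud(c);hsv=cv2.cvtColor(c["image"],cv2.COLOR_BGR2HSV)
    near=(c["depth"]>0)&(np.hypot(P[...,0]-o[0],P[...,1]-o[1])<.06)
    d=P[near&(hsv[...,1]<70)&(hsv[...,2]>110)&(abs(P[...,2]-o[2]-.011)<.012)]
    co=np.linalg.lstsq(np.c_[d[:,:2]-o[:2],np.ones(len(d))],d[:,2],rcond=None)[0]
    print("exp",o.round(4),"disc",cv2.minEnclosingCircle((d[:,:2]*1000).astype(np.float32)),len(d),"slope/z",co.round(4))
    if im:cv2.imwrite(im,c["image"])
E
python3 - <<'E'
from disc import *
info();disc();body((.6193,-.2521,.125));go([.58,-.265,.111]);go([.629,-.252,.111])
E
```

```text
t 23.57 tcp [ 0.5144 -0.3559  0.1144] lean 39.98 az 5.7 y-yaw 95.74 x-yaw -174.26 q [-0.677  0.253 -0.34  -0.871 -0.629 -0.16 ] f [ 0.1  0.6 -1.7] op 0.109 gf 48.8
exp [ 0.5034 -0.3564  0.0895] disc ((502.63507080078125, -356.392822265625), 46.748680114746094) 13653 slope/z [0.0749 0.0072 0.1014]
clear to shelf front 0.0080
cm [-5.61  8.35  4.96] rows>= 2.0026649887275187 2.6901266756400943
cm [-9.45  9.16  8.17] rows>= 2.266120615482384 3.714678215103897
```

Emit:
carry_out(steps=[{"translation":[-1.5,2.1,1.3],"turn":0},{"translation":[-1.5,2.1,1.3],"turn":0},{"translation":[-1.5,2.1,1.3],"turn":0},{"translation":[-1.5,1.5,1.3],"turn":0},{"translation":[-1.4,0.8,1.2],"turn":0},{"translation":[-1,0.4,0.9],"turn":0},{"translation":[-0.7,0.2,0.5],"turn":0},{"translation":[0,0,0],"turn":0},{"translation":[0,0,0],"turn":0}])

```text
time: 24.37
tcp_pos: [0.6234, -0.2523, 0.1099]
orientation: [0.339, -0.046, 0.939, 0.018]
ft_force: [0.1, -0.3, -1.4]
opening: 0.111
grasp_force: 48.9
```

Run:
```python
from disc import *
info();go([.629,-.252,.111]);disc(im="pics/w3.png")
```

```text
t 24.37 tcp [ 0.6234 -0.2523  0.1099] lean 39.74 az 5.9 y-yaw 95.72 x-yaw -174.42 q [-0.328  0.269 -0.364 -0.769 -0.394 -0.506] f [ 0.1 -0.3 -1.4] op 0.111 gf 48.9
cm [-0.51 -0.02  0.27] rows>= 0.12136824789276135 0.1380412390416622
exp [ 0.6124 -0.2528  0.085 ] disc ((611.3834838867188, -253.086181640625), 46.73611831665039) 13617 slope/z [0.0697 0.0097 0.0969]
```

View pics/w3.png

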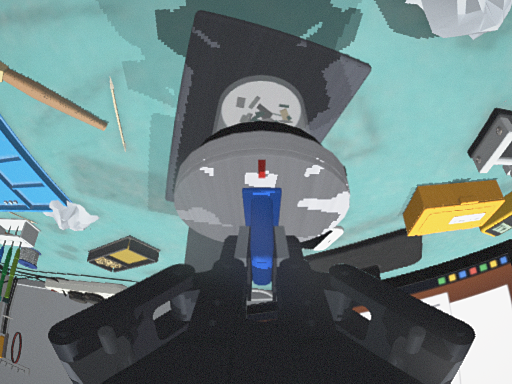

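The picture shows the cover held over the collar with its front red mark at (262,168). The jar is visible behind it at (260,105). Next: nudge forward, then lower gently.

Emit:
carry_out(steps=[{"translation":[-0.4,0,0.4],"turn":0},{"translation":[0,0,0],"turn":0},{"translation":[0.2,0,0.2],"turn":0},{"translation":[0.2,0,0.2],"turn":0},{"translation":[0,0,0],"turn":0},{"translation":[0,0,0],"turn":0}])

```text
time: 24.92
tcp_pos: [0.6287, -0.2523, 0.105]
orientation: [0.34, -0.046, 0.939, 0.018]
ft_force: [-0.6, -0.4, -0.9]
opening: 0.106
grasp_force: 48.9
```

Run:
```python
from disc import *
info();go([.629,-.252,.0979]);disc()
```

```text
t 24.92 tcp [ 0.6287 -0.2523  0.105 ] lean 39.84 az 5.8 y-yaw 95.66 x-yaw -174.45 q [-0.327  0.282 -0.357 -0.781 -0.388 -0.494] f [-0.6 -0.4 -0.9] op 0.106 gf 48.9
cm [0.43 0.03 0.56] rows>= 0.13480246571919816 0.16976054172990096
exp [ 0.6177 -0.2528  0.0801] disc ((617.013671875, -252.8634490966797), 47.086692810058594) 13624 slope/z [0.0719 0.009  0.0919]
```

Emit:
carry_out(steps=[{"translation":[0.13,0,0.15],"turn":0},{"translation":[0.13,0,0.15],"turn":0},{"translation":[0,0,0],"turn":0},{"translation":[0,0,0],"turn":0}])

```text
time: 25.3
tcp_pos: [0.6289, -0.2521, 0.1011]
orientation: [0.34, -0.046, 0.939, 0.018]
ft_force: [1.1, 0.6, -0.6]
opening: 0.107
grasp_force: 48.9
```

Run:
```python
from disc import *
info();disc()
```

```text
t 25.3 tcp [ 0.6289 -0.2521  0.1011] lean 39.85 az 5.8 y-yaw 95.68 x-yaw -174.42 q [-0.331  0.288 -0.356 -0.794 -0.386 -0.478] f [ 1.1  0.6 -0.6] op 0.107 gf 48.9
exp [ 0.6179 -0.2526  0.0762] disc ((616.9067993164062, -252.98452758789062), 46.760231018066406) 13625 slope/z [0.0721 0.0087 0.0881]
```

Emit:
carry_out(steps=[{"translation":[0.1,0,0.12],"turn":0},{"translation":[0.08,0,0.1],"turn":0},{"translation":[0,0,0],"turn":0},{"translation":[0,0,0],"turn":0}])

```text
time: 25.68
tcp_pos: [0.629, -0.2521, 0.0983]
orientation: [0.34, -0.046, 0.939, 0.018]
ft_force: [0.6, -0.0, -1.8]
opening: 0.111
grasp_force: 48.9
```

Run:
```python
from disc import *
info();disc()
```

```text
t 25.68 tcp [ 0.629  -0.2521  0.0983] lean 39.86 az 5.8 y-yaw 95.68 x-yaw -174.42 q [-0.333  0.293 -0.356 -0.803 -0.385 -0.467] f [ 0.6 -0.  -1.8] op 0.111 gf 48.9
exp [ 0.618  -0.2526  0.0734] disc ((617.1436157226562, -250.98416137695312), 47.76211929321289) 13627 slope/z [0.0721 0.0085 0.0853]
```

Emit:
carry_out(steps=[{"translation":[0.06,0,0.08],"turn":0},{"translation":[0.03,0,0.04],"turn":0},{"translation":[0,0,0],"turn":0}])

```text
time: 25.98
tcp_pos: [0.6294, -0.2522, 0.0979]
orientation: [0.341, -0.046, 0.939, 0.018]
ft_force: [-3.1, 1.9, 5.0]
opening: 0.11
grasp_force: 50.1
```

Run:
```python
from disc import *
info();disc()
```

```text
t 25.98 tcp [ 0.6294 -0.2522  0.0979] lean 39.93 az 5.8 y-yaw 95.7 x-yaw -174.37 q [-0.335  0.294 -0.355 -0.807 -0.385 -0.461] f [-3.1  1.9  5. ] op 0.11 gf 50.1
exp [ 0.6184 -0.2527  0.073 ] disc ((617.5859985351562, -250.99783325195312), 47.9244499206543) 13632 slope/z [0.0719 0.0071 0.0848]
```

Contact at 5 N, right at the expected home height. Releasing and backing off.

Emit:
carry_out(steps=[{"translation":[0,0,0],"turn":0},{"translation":[0,0,0],"turn":0},{"translation":[0,0,0],"turn":0},{"translation":[0,0,0],"turn":0},{"translation":[0,0,0],"turn":0}], claw=0.4)

```text
time: 26.45
tcp_pos: [0.6291, -0.2521, 0.0969]
orientation: [0.34, -0.046, 0.939, 0.018]
ft_force: [-0.8, -0.3, -0.1]
opening: 0.6
grasp_force: 0.0
```

Run:
```python
from disc import *
info();disc()
print((R().inv().apply([-.03,0,.0])*100).round(2))
```

```text
t 26.45 tcp [ 0.6291 -0.2521  0.0969] lean 39.86 az 5.8 y-yaw 95.69 x-yaw -174.41 q [-0.334  0.295 -0.355 -0.807 -0.384 -0.461] f [-0.8 -0.3 -0.1] op 0.6 gf 0.0
exp [ 0.6181 -0.2526  0.072 ] disc ((616.7572631835938, -251.05201721191406), 48.08061599731445) 14050 slope/z [0.0663 0.0058 0.0846]
[ 2.29  0.3  -1.91]
```

Emit:
carry_out(steps=[{"translation":[0,0,-1],"turn":0},{"translation":[0,0,-2],"turn":0},{"translation":[0,0,-3],"turn":0},{"translation":[0,0,-4],"turn":0},{"translation":[0,0,-4],"turn":0},{"translation":[0,0,-2],"turn":0},{"translation":[0,0,0],"turn":0},{"translation":[0,0,0],"turn":0}])

```text
time: 27.17
tcp_pos: [0.5266, -0.2628, 0.2221]
orientation: [0.342, -0.046, 0.938, 0.017]
ft_force: [-0.4, 0.5, -0.3]
opening: 0.598
grasp_force: 0.0
```

Run:
```python
from h import *
info()
for cam in("wrist","scene","top"):
    c=env.read_camera(cam);P=(fcloud if cam=="wrist" else cloud)(c);hsv=cv2.cvtColor(c["image"],cv2.COLOR_BGR2HSV)
    r=np.hypot(P[...,0]-.618,P[...,1]+.2525)
    d=P[(c["depth"]>0)&(hsv[...,1]<70)&(hsv[...,2]>90)&(r<.042)&(r>.024)&(P[...,2]>.07)&(P[...,2]<.105)]
    if len(d)<20: print(cam,len(d));continue
    A=np.c_[d[:,:2]-[.618,-.2525],np.ones(len(d))];co=np.linalg.lstsq(A,d[:,2],rcond=None)[0];e=abs(d[:,2]-A@co)<.004
    co=np.linalg.lstsq(A[e],d[e,2],rcond=None)[0];print(cam,len(d),"slope,z",co.round(4),np.percentile(d[:,2],[2,50,98]).round(4))
    b=(c["depth"]>0)&(abs(hsv[...,0].astype(int)-112)<15)&(hsv[...,1]>120)&(r<.035)&(P[...,2]>.113);t=P[b]
    if len(t)>5:print("fin",len(t),cv2.minAreaRect((t[:,:2]*1000).astype(np.float32)),np.percentile(t[:,2],[10,50,95]).round(4))
    cv2.imwrite(f"pics/e_{cam}.png",c["image"])
```

```text
t 27.17 tcp [ 0.5266 -0.2628  0.2221] lean 40.05 az 5.7 y-yaw 95.64 x-yaw -174.36 q [-0.377 -0.003 -0.443 -0.581 -0.567 -0.689] f [-0.4  0.5 -0.3] op 0.598 gf 0.0
wrist 2088 slope,z [0.0057 0.0009 0.085 ] [0.0839 0.0849 0.086 ]
fin 264 ((617.6414184570312, -252.83656311035156), (41.03284454345703, 9.428502082824707), 5.051980495452881) [0.1159 0.1186 0.1196]
scene 554 slope,z [-0.0021  0.0053  0.0856] [0.083  0.0856 0.0881]
fin 76 ((618.5889282226562, -255.1431427001953), (36.78772735595703, 7.817646026611328), 5.272378921508789) [0.114  0.118  0.1208]
top 633 slope,z [ 0.002  -0.0002  0.0865] [0.0829 0.0865 0.0906]
fin 80 ((619.5062866210938, -252.1707305908203), (39.09071350097656, 10.658912658691406), 4.0969390869140625) [0.1157 0.1198 0.1232]
```

View pics/e_wrist.png

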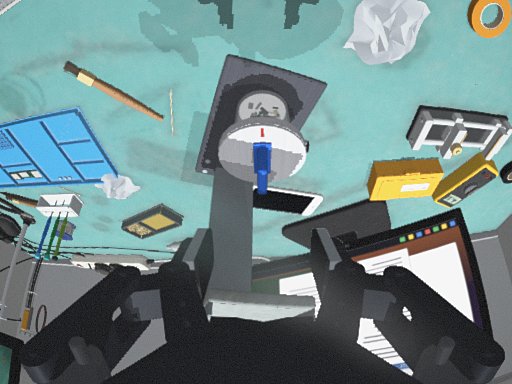

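The cover sits level on the jar at (263,150), with its disc top at 0.085–0.0865 m (0.086 expected when home). It is centred within about 1 mm, and the gripper is clear.

```bash
python3 -c "
from rig import env
print(env.sign_off())"
```

```text
the job is handed in; nothing more can be done
None
```

The job is handed in: by the last camera check the cover was fully home on the jar's collar, level and centred to about 1 mm, with the gripper clear; the sign-off returned no verdict.

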